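# Bolt the germination chest shut

## Robot

A 6-joint arm with a two-finger parallel gripper is mounted at the origin on the work surface. World frame = base frame: x ahead of the robot, y to its left, z up, the work surface at z = 0. Lengths are in m, angles in degrees, forces in N, time in s.
With the tool pointing down it reaches from about 0.35 to 0.875 m from the base axis. Payload 15.5 kg.
Tool frame: the origin (TCP) lies at the very end of the fingers, on their centre line; the grasp point (between the pads) lies 19 mm behind it; z points along the fingers, y is the direction in which the jaws open and shut (so a half turn about z gives the same grasp; the last joint's range is limited). The gripper opens to 85 mm and grips with 20 to 120 N. Pads are 22 mm wide; open, the fingers measure 114 mm over their backs; the gripper's body (76 mm by 85 mm) begins 54 mm behind the grasp point. The pads swing forward as they close: fully open they stand 13 mm farther back than shut.
Start: joints at [-76.175, 28.281, 77.091, -0, 74.628, -5.472], TCP at [0.207, -0.59, 0.192] pointing down, gripper open.
Joint ranges: [-166.48, 166.48], [-47.26, 123.95], [12.59, 153.08], [-70.14, 250.14], [6.76, 159.57], [-176.63, 176.63]. Speed limits (degrees/s): [108.29, 108.29, 147.25, 172.46, 172.46, 172.46].

## Interface

Orientations are given as a 3x3 rotation matrix whose columns are the frame's x, y, z axes.
In Python, from rig import ctrl, viewer, boxes_of, outline_of gives the robot as it stands.
- The arm moves only by the tool play_rows, never from a script. Its argument "commands" is a list of rows, each a list of 3 entries, a list of its own where there are three numbers: the shift along the tool's x, y, z in m, then the turn about the tool's z in rad, then the opening, from -1 (shut) to 1 (fully open). A call has 1 to 12 rows; each row is the pose to reach, as a shift and turn from the pose measured when the call began, along the tool's axes at that moment; what a row does not reach only later rows make up. A row lasts 1/12 s, in which the tool goes at most 41.7 mm and 7.16 degrees, less where a joint would pass 70% of its speed; a pose out of reach is approached as far as the arm can. A call with a gripper value outside its range is refused whole. The fingers move at their own pace and stop on an object; the grip force is fixed at half the most. Time passes only in rows, so rows that repeat a pose let the fingers close. It gives the time, the measured TCP pose, the force and the opening at its end, in the units of the state.
- ctrl.sense(): the state, without advancing time (a new reading comes with each control period).
- viewer.capture(name): name is "scene" or "top" or "wrist"; returns a dict with "img" (480x640x3 uint8, red, green, blue), "fx", "fy", "cx", "cy" (pixels), "cam_to_world" (4x4, takes a point from camera to world coordinates). Camera axes: x right, y down, z forward; pixel columns grow to the right and rows downward; lengths in m; the calibration is good to about 2 mm. A picture is of the moment at which its call begins. There is no depth.
- ctrl.sign_off(): hands the job in, once; it reports no verdict.
Trained networks look in a picture, given as the dict that the camera call returned (one of the last four; its "shot" number tells which), for a name from the list of things; names that differ only in an ending like _2 or _b are one class to them, and where a whole thing is asked for, a point or a joint stands for the part that bears it (a point fixed in the world has none). Each returns a list of dicts, best first, with "score" (0 to 1); they miss things now and then, are a little off and sometimes report something else, mostly with a low value. They report only what shows in the picture. A call takes as long as a camera call.
- boxes_of(picture, name): "box" ([left, top, right, bottom] in pixels, round what is visible of it).
- outline_of(picture, name): "mask" (480x640 bool, what is visible of it) and "box" ([left, top, right, bottom] in pixels, round what is visible of it).
The state is a dict: "time": time; "joints": joint angles; "qd": joint speeds; "joint_torque": joint torques, N m; "tool_pos": TCP position; "tcp_rot": TCP orientation; "force": force on the tool from outside, world axes, zero at the start; "moment": the same for the moment, N m; "gripper_width": finger opening in m.
Only numpy, scipy, OpenCV 4.12 (cv2) and the standard library are available. Lean on these libraries where they do the work, as an engineer would, in place of code of your own. Each camera call takes 0.05 s, during which the arm holds its last target.

## Task

Bolt the lid of the germination chest: slide the barrel bolt across until its handle meets the stop on the keeper, then turn the handle right down into the keeper's notch and leave it there, fully home, with your hand off it. The keeper sits a little off from chest to chest, so feel for it, and go gently: never force the handle against the keeper or its rail, and leave the dishes, tubes and seedling where they stand.

Things in the scene. Friction and masses are not known exactly. Their poses are not given: they have to be found in the camera images.
- chest: Aluminium box with a white lid, 260 mm (its x) by 340 mm (its y) by 100 mm high, fixed to the bench; the lid is shut and does not move. Origin: centre of its underside, z up. On top lies a steel barrel bolt along the chest's y: its axis is at chest x = -20 mm, 22 mm above the top face (122 mm above the origin).
- rail_end (a point): Keeper-side end of the steel rail on the chest's top, at its top edge, 33 mm above the top face. The rail runs beside the bolt, 16 to 22 mm to chest +x of its axis, from here 70 mm back towards chest -y (one 2 mm gap at the lid's edge). Along it the handle tips at most 0.74 rad from upright, so it cannot be turned down there. Gives about 20 N per mm.
- keeper_nominal (a point): Where the centre of the keeper's notch should be, on the bolt's axis (65 mm of slide). The keeper was set by hand: the true notch lies up to 8 mm either way along chest y. Notch 14 mm wide for the 9 mm rod, between steel cheeks 22 to 30 mm to chest +x of the axis, tops 15 mm above the axis; on the 23 mm cheek before it the handle tips to only 0.8 rad. Floor 0.5 mm below the axis.
- stop_nominal (a point): Where the face of the stop should be, at its top edge: a steel block just past the notch, 28 mm wide centred on the bolt's axis, 46 mm above the chest's top. It belongs to the keeper and is off by the same amount. When the raised handle's rod touches it, the rod's centre is 2.5 mm past the notch's centre. Stiff, about 70 N per mm; cheeks and floor about 20 N per mm.
- handle: The bolt's handle: a steel rod 9 mm thick with an 18 mm ball on its end, ball centre 60 mm from the origin. Origin: on the bolt's axis at the handle's root, moving with the bolt. Its z runs along the rod to the ball, its y is the bolt's axis (chest y). It starts near upright; turned home it is nearly level: ball 32 mm above the chest's top, 59 mm to chest +x of the axis.
- handle_ball (a point): Centre of the 18 mm ball on the end of the bolt's handle: pinch it across the chest's y to slide the bolt, or push it. When turning, follow its arc: pressed straight down while it leans it jams under the fingers, and in a slow pinch it creeps. A push at the ball presses the rod on cheek or floor about twice as hard.
- slide (a joint): Travel of the bolt along the chest's +y, m. It starts at 0 to 0.015 (at 0 the handle stands at chest y = -20 mm) and grows as it slides towards the keeper; sliding friction about 4 N. It stays where it is left.
- turn (a joint): Angle of the handle, rad: 0 upright, growing as the ball goes over towards the chest's +x and down; fully home on the notch's floor it reads about 1.4. Friction about 0.12 N m (2 N at the ball); it stays where it is left.
- dish_stack_mid (a point): Bystander: middle of a stack of three clear round dishes, 86 mm wide and 44 mm high, standing loose on the chest's lid.
- tube_rack_mid (a point): Bystander: middle (45 mm up) of a green rack of capped tubes, 70 by 160 mm, 95 mm high, loose on the bench to the robot's left.
- seedling_pot_mid (a point): Bystander: middle (37 mm up) of a terracotta pot with a seedling, 86 mm wide, 75 mm high without leaves, loose on the bench to the robot's right.

How it is judged (in metres and radians):
On the way:
1. the bolt is slid across (50 mm or more) with its handle still up (value of joint slide above 0.05 m and value of joint turn below 0.9 rad), for 0.1 s.
At the end, for the whole second after the job is handed in: The bolt is slid across by more than 50 mm, its handle is turned down into the keeper's notch by more than 1.30 rad from upright (fully home is about 1.4), both at rest, and the robot has let go (value of joint slide above 0.05 m and value of joint turn above 1.3 rad and velocity of joint turn below 0.05 rad/s and velocity of joint slide below 0.01 m/s and contact force between handle and the fingers below 0.1 N); the robot touches nothing.
It fails at once if the handle was forced: pressed against the rail or the keeper with more than 30 N (contact force between handle and chest above 30 N).
It fails at once if the stack of dishes was disturbed (moved over 20 mm) (distance of dish_stack_mid from where it was at the start of the episode above 0.02 m).
It fails at once if the tube rack was disturbed (moved over 20 mm) (distance of tube_rack_mid from where it was at the start of the episode above 0.02 m).
It fails at once if the seedling pot was disturbed (moved over 20 mm) (distance of seedling_pot_mid from where it was at the start of the episode above 0.02 m).
It also fails if it takes over 56 s, if anything falls off the work surface, if the arm or the gripper's body presses on something with over 40 N, if the wrist force passes 120 N, or if a joint passes its speed limit or range.

## Working session

There is one attempt and no reset: what is moved stays moved. The work goes in short steps, Python scripts to look and compute and a tool call to move; the robot and the scene stay as the last step left them, time stands still between calls to the robot, and variables do not carry over. Pictures are saved under pics/ and viewed, and the job is handed in when it is done.

Besides the shell and the picture viewer there is one more tool, called after "Request:" by a JSON object that holds its "fn" and its "kwargs". play_rows: Moves the arm, as the interface text tells. Its arguments: {"type":"object","properties":{"commands":{"type":"array"}},"required":["commands"]}

```bash
ls; mkdir -p pics
python3 - <<'E'
from rig import ctrl, viewer, boxes_of, outline_of
import cv2
s=ctrl.sense(); print({k:s[k] for k in ('time','tool_pos','tcp_rot','force','gripper_width')})
for n in('scene','top'):
    p=viewer.capture(n); cv2.imwrite(f'pics/{n}0.png',p['img'][:,:,::-1])
    print(n,p['fx'],p['cx'],p['cy'],p['cam_to_world'])
    for t in('handle_ball','handle','chest','rail_end','keeper_nominal','stop_nominal','dish_stack_mid','tube_rack_mid','seedling_pot_mid'):
        try: print(t,[(round(b['score'],2),[round(float(x),1) for x in b['box']]) for b in boxes_of(p,t)[:2]])
        except Exception as e: print(t,e)
E
```

```text
pics
{'time': 0.0, 'tool_pos': array([ 0.20644976, -0.58947566,  0.19126585]), 'tcp_rot': array([[ 9.43807035e-01,  3.30496864e-01, -3.21813286e-04],
       [ 3.30497005e-01, -9.43806243e-01,  1.22686542e-03],
       [ 1.01745787e-04, -1.26428254e-03, -9.99999196e-01]]), 'force': array([-0.22980724,  0.01982318,  0.40035078]), 'gripper_width': 0.08504690526342051}
scene 568.4714120590745 319.8335967693357 248.24961958245973 [[-0.63357236  0.61497109 -0.46946419  1.19394793]
 [ 0.77351344  0.51621107 -0.36769972  0.5283911 ]
 [ 0.01621791 -0.59610124 -0.80274547  1.30241853]
 [ 0.          0.          0.          1.        ]]
handle_ball [(0.39, [307.0, 238.5, 309.6, 255.0])]
handle [(0.49, [303.6, 237.7, 315.4, 254.3])]
chest [(0.79, [227.0, 204.4, 391.0, 358.7])]
rail_end [(0.56, [226.2, 206.3, 390.0, 358.5]), (0.23, [307.0, 238.6, 310.4, 255.1])]
keeper_nominal [(0.79, [226.5, 208.1, 385.1, 355.8])]
stop_nominal [(0.72, [227.6, 209.4, 388.5, 356.4])]
dish_stack_mid [(0.74, [239.6, 236.9, 280.7, 272.7])]
tube_rack_mid [(0.79, [435.1, 300.1, 507.8, 365.7])]
seedling_pot_mid [(0.79, [
[... 155 characters left out ...]
 [-9.99735657e-01 -2.29825832e-02 -6.45596117e-04 -1.88721749e-02]
 [ 4.23912075e-03 -1.56656936e-01 -9.87643982e-01  1.65982515e+00]
 [ 0.00000000e+00  0.00000000e+00  0.00000000e+00  1.00000000e+00]]
handle_ball []
handle [(0.44, [316.3, 230.6, 320.5, 240.2]), (0.39, [301.3, 233.5, 364.6, 246.0])]
chest [(0.59, [248.8, 184.9, 377.8, 286.1])]
rail_end [(0.93, [246.7, 182.0, 376.7, 288.1])]
keeper_nominal [(0.64, [242.7, 182.6, 379.9, 288.4])]
stop_nominal [(0.68, [248.4, 184.5, 379.0, 290.6])]
dish_stack_mid [(0.93, [332.9, 193.8, 369.4, 229.3]), (0.25, [459.0, 247.4, 496.0, 272.8])]
tube_rack_mid [(0.55, [130.1, 272.7, 192.0, 302.8])]
seedling_pot_mid [(0.64, [456.4, 245.2, 500.3, 273.6])]
```

Run:
```python
import cv2
a=cv2.imread('pics/scene0.png')[195:375,215:415]; cv2.imwrite('pics/s0c.png',cv2.resize(a,None,fx=4,fy=4,interpolation=3)[:600])
a=cv2.imread('pics/top0.png')[170:300,235:390]; cv2.imwrite('pics/t0c.png',cv2.resize(a,None,fx=4.5,fy=4.5,interpolation=3))
```

```text
(no output)
```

View pics/s0c.png

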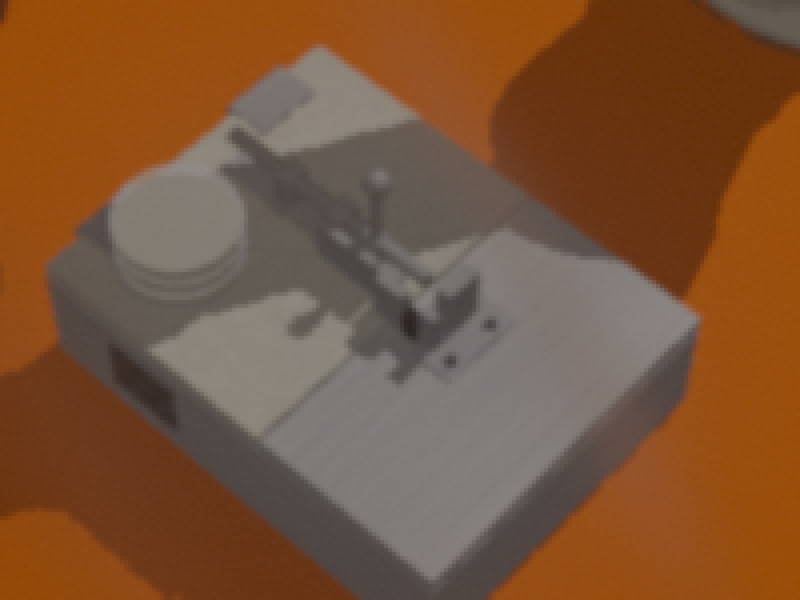

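View pics/t0c.png

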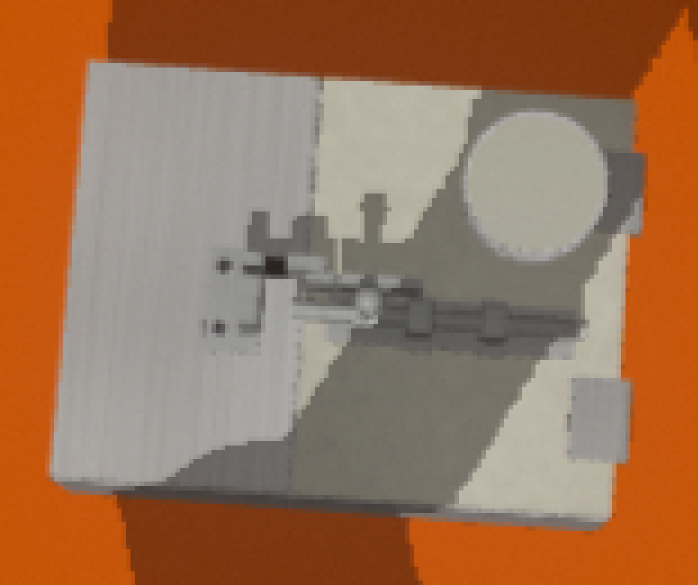

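View pics/scene0.png

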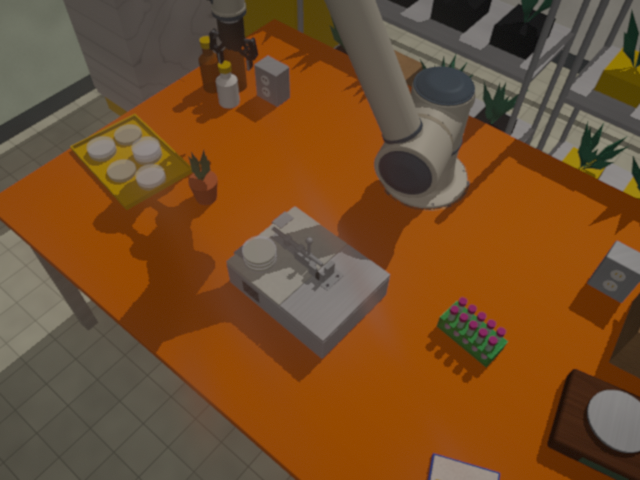

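View pics/top0.png

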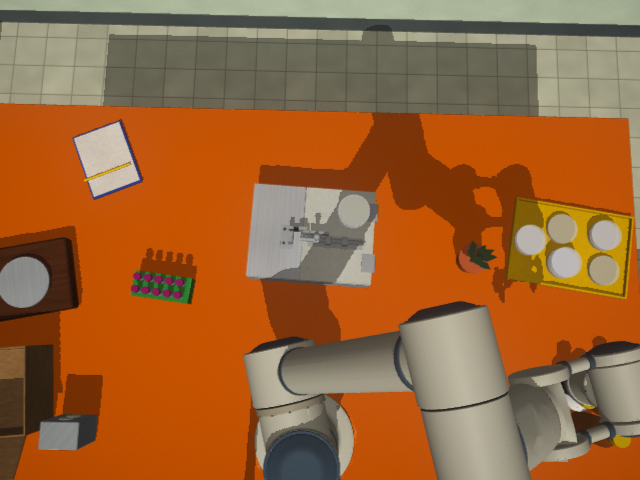

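```bash
cat > h.py <<'E'
import numpy as np, cv2
def proj(p,X):
    M=np.linalg.inv(p['cam_to_world']); c=(M[:3,:3]@np.atleast_2d(X).T+M[:3,3:]).T
    return np.c_[p['fx']*c[:,0]/c[:,2]+p['cx'],p['fy']*c[:,1]/c[:,2]+p['cy']]
def C(q,P):
    c,s=np.cos(q[2]),np.sin(q[2]); P=np.atleast_2d(P)
    return np.c_[q[0]+c*P[:,0]-s*P[:,1],q[1]+s*P[:,0]+c*P[:,1],P[:,2]]
E
python3 - <<'E'
from rig import viewer
from h import *
from scipy.optimize import least_squares
S=viewer.capture('scene');T=viewer.capture('top')
K=np.array([[-.13,-.17,.1],[.13,-.17,.1],[-.13,.17,.1],[.13,.17,.1]])
ps=np.array([[295,206.2],[227.5,262],[389.5,275],[323.2,340]])
pt=np.array([[612,517],[635,100],[52,478],[90,62]])/4.5+[235,170]
f=lambda q:np.r_[(proj(S,C(q,K))-ps).ravel(),(proj(T,C(q,K))-pt).ravel()]
r=least_squares(f,[.5,0,0]); print(r.x,f(r.x).round(1))
for w in (slice(0,8),slice(8,16)):
    print(least_squares(lambda q:f(q)[w],[.5,0,0]).x)
b=[309.5,240.5],[316.8,237.1]
g=lambda X:np.r_[(proj(S,X)-b[0]).ravel(),(proj(T,X)-b[1]).ravel()]
X=least_squares(g,[.5,0,.18]).x; print('ball',X,g(X))
q=r.x
print('handle turn/slide chest frame', C([0,0,-q[2]],[[X[0]-q[0],X[1]-q[1],X[2]]]))
np.save('q.npy',q)
# overlay
P=[[-.02,-.02,.182],[.022-.02,.045-.0,.133],[-.02,.045,.122],[-.02,.045+.007,.146],[-.02,-.02,.122]]
for n,c,(x,y),k in(('S',S,(215,195),4),('T',T,(235,170),4.5)):
    im=cv2.resize(c['img'][y:y+150,x:x+170,::-1],None,fx=k,fy=k,interpolation=2)
    for i,u in enumerate(proj(c,C(q,np.r_[K,P]))): 
        cv2.circle(im,tuple(int(v) for v in (u-[x,y]+.5)*k),3,(0,0,255) if i<4 else (0,255,0),1)
    cv2.imwrite(f'pics/ov{n}.png',im)
E
```

```text
[ 0.55783904 -0.00748145 -0.0490998 ] [-0.2 -1.1 -2.2 -1.1  1.6 -1.3 -0.   1.1  0.3  0.7  0.6 -0.7 -1.2  0.3
 -1.1 -1. ]
[ 0.55837518 -0.00638028 -0.05058918]
[ 0.55749851 -0.00848218 -0.04766304]
ball [ 0.53531718 -0.02100889  0.17952828] [-0.08478745 -0.01274789 -0.07549676  0.04747287]
handle turn/slide chest frame [[-0.02183079 -0.01461651  0.17952828]]
```

View pics/ovS.png

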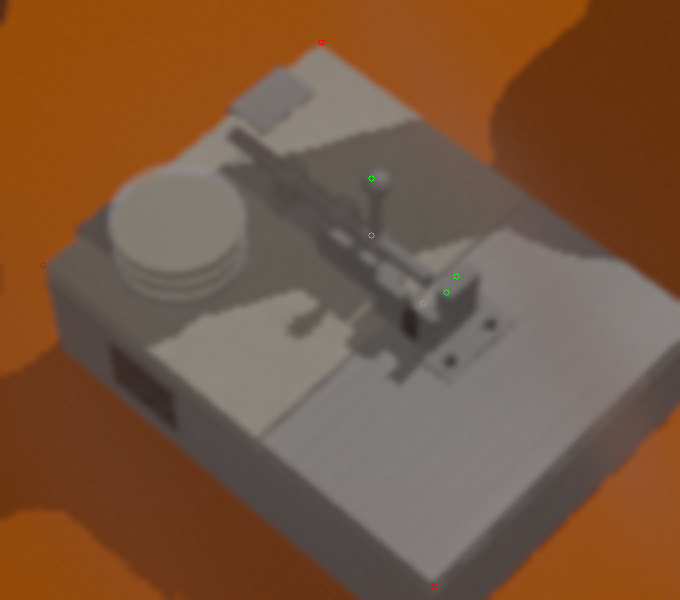

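View pics/ovT.png

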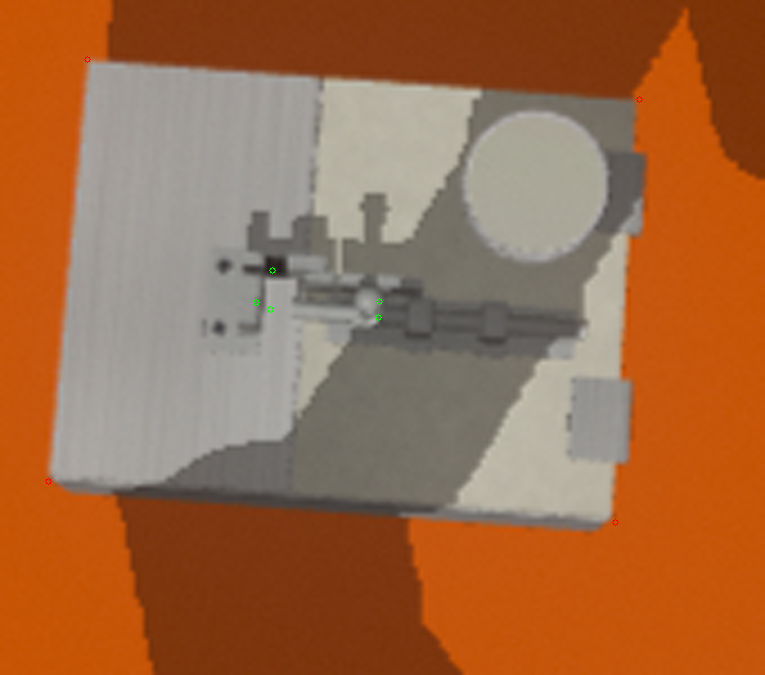

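```bash
cat >> h.py <<'E'
def go(target,q=None):
    from rig import ctrl
    s=ctrl.sense(); R=s['tcp_rot']; d=R.T@(np.array(target)-s['tool_pos'])
    a=q if q is not None else np.load('q.npy')[2]
    cur=np.arctan2(R[1,0],R[0,0]); print('t',round(s['time'],2),'pos',s['tool_pos'].round(4),'F',s['force'].round(2),'w',round(s['gripper_width'],4),'shift',d.round(4),'turn',round(cur-a,4))
E
python3 - <<'E'
from h import *
go([.2,-.589,.33]); go([.535,-.021,.30])
E
```

```text
t 1.1 pos [ 0.2065 -0.5899  0.1919] F [-0.05  0.7   0.3 ] w 0.0854 shift [-0.0059 -0.003  -0.1381] turn 0.3859
t 1.1 pos [ 0.2065 -0.5899  0.1919] F [-0.05  0.7   0.3 ] w 0.0854 shift [ 0.498  -0.4284 -0.1081] turn 0.3859
```

Request:
{"fn": "play_rows", "kwargs": {"commands": [[[0,0,-0.04],0,0],[[0,0,-0.08],0,0],[[0,0,-0.12],0,0],[[0.04,-0.034,-0.13],0.03,0],[[0.08,-0.068,-0.13],0.06,0],[[0.11,-0.095,-0.13],0.09,0],[[0.14,-0.12,-0.13],0.12,0],[[0.17,-0.145,-0.13],0.15,0],[[0.2,-0.17,-0.13],0.18,0],[[0.23,-0.195,-0.13],0.21,0],[[0.26,-0.22,-0.13],0.24,0],[[0.29,-0.245,-0.13],0.27,0]]}}

```text
time: 2.1
tool_pos: [0.3971, -0.2656, 0.3221]
tcp_rot: [[0.998, 0.065, 0.0], [0.065, -0.998, -0.0], [0.0, 0.0, -1.0]]
force: [2.9, -1.1, 0.6]
gripper_width: 0.0425
```

Run:
```python
from h import *
go([.535,-.021,.30])
```

```text
t 2.1 pos [ 0.3971 -0.2656  0.3221] F [ 2.86 -1.09  0.59] w 0.0425 shift [ 0.1535 -0.2351  0.0221] turn 0.1141
```

Request:
{"fn": "play_rows", "kwargs": {"commands": [[[0.02,-0.03,0],0.02,0],[[0.04,-0.06,0],0.04,0],[[0.06,-0.09,0.005],0.06,0],[[0.08,-0.12,0.01],0.08,0],[[0.1,-0.15,0.015],0.1,0],[[0.12,-0.18,0.02],0.114,0],[[0.14,-0.21,0.022],0.114,0],[[0.1535,-0.235,0.022],0.114,0],[[0.1535,-0.235,0.022],0.114,0],[[0.1535,-0.235,0.022],0.114,0],[[0.1535,-0.235,0.022],0.114,0]]}}

```text
time: 3.02
tool_pos: [0.5348, -0.0213, 0.3]
tcp_rot: [[0.999, -0.049, 0.0], [-0.049, -0.999, -0.001], [0.0, 0.001, -1.0]]
force: [-0.7, -0.1, -0.5]
gripper_width: 0.0427
```

Run:
```python
from h import *
from rig import *
go([.535,-.021,.22])
p=viewer.capture('wrist'); cv2.imwrite('pics/w1.png',p['img'][:,:,::-1])
for n in('handle_ball','handle'):print([(b['score'],b['box']) for b in boxes_of(p,n)[:2]])
print(p['fx'],p['cx'],p['cy'],p['cam_to_world'],proj(p,[.535,-.021,.1795]))
```

```text
t 3.02 pos [ 0.5348 -0.0213  0.3   ] F [-0.72 -0.15 -0.47] w 0.0427 shift [ 0.0002 -0.0004  0.08  ] turn 0.0006
[(0.66, [310.3, 189.8, 339.0, 220.2])]
[(0.94, [316.6, 187.9, 336.3, 218.9])]
425.8675958654526 326.3187779624562 236.91366989422616 [[-4.85775403e-02 -9.56688529e-01 -2.87031846e-01  6.07919853e-01]
 [-9.98819003e-01  4.67894011e-02  1.30901399e-02 -2.46798872e-02]
 [ 9.06861474e-04  2.87328749e-01 -9.57831597e-01  4.83790263e-01]
 [ 0.00000000e+00  0.00000000e+00  0.00000000e+00  1.00000000e+00]] [[325.76098635 213.06360721]]
```

View pics/w1.png

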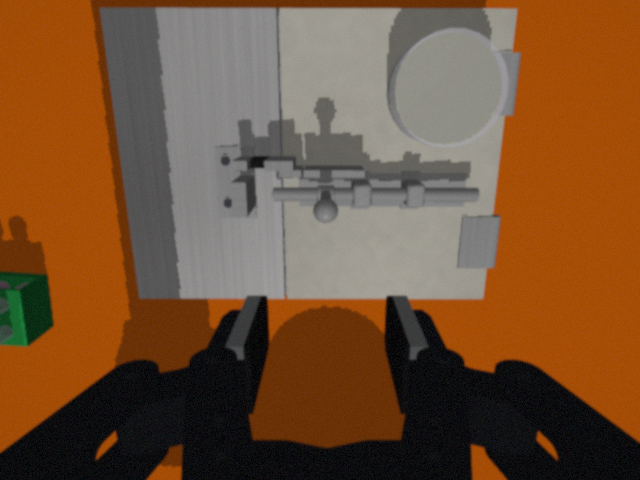

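Run:
```python
from h import *
from rig import *
from scipy.optimize import least_squares
p=viewer.capture('wrist')
K=np.array([[-.13,-.17,.1],[.13,-.17,.1],[-.13,.17,.1],[.13,.17,.1]])
pw=np.array([[485,299],[517,9],[138,299],[101,8]])
f=lambda q:(proj(p,C(q,K))-pw).ravel()
r=least_squares(f,[.55,0,-.05]);print(r.x,f(r.x).round(1),np.load('q.npy'))
q=r.x
for y in(.037,.041,.045,.049,.053): print(y,proj(p,C(q,[[.006,y,.12],[-.02,y+.007,.146]])).round(1).tolist())
for y in(-.02,-.015,-.01): print(y,proj(p,C(q,[[-.02,y,.18]])))
im=cv2.resize(p['img'][130:235,200:360,::-1],None,fx=5,fy=5,interpolation=2);cv2.imwrite('pics/w1c.png',im)
```

```text
[ 0.55766091 -0.00910025 -0.05206631] [-0.9  2.1  1.7 -1.2  1.1  1.7 -1.8 -1.1] [ 0.55783904 -0.00748145 -0.0490998 ]
0.037 [[266.0, 164.4], [254.3, 200.8]]
0.041 [[261.3, 164.4], [249.3, 200.8]]
0.045 [[256.6, 164.4], [244.4, 200.8]]
0.049 [[251.9, 164.4], [239.4, 200.8]]
0.053 [[247.2, 164.4], [234.5, 200.7]]
-0.02 [[334.274455   210.47216254]]
-0.015 [[327.4401794  210.46185033]]
-0.01 [[320.60562527 210.45153769]]
```

View pics/w1c.png

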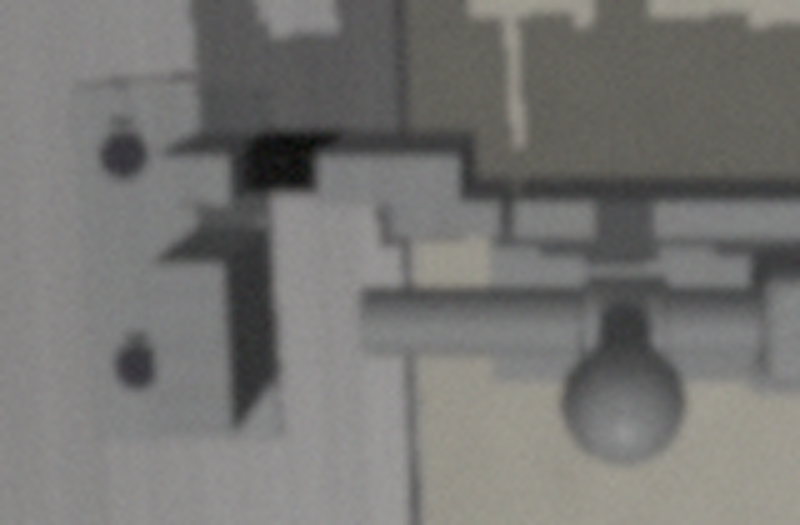

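Request:
{"fn": "play_rows", "kwargs": {"commands": [[[0,0,0.03],0,0],[[0,0,0.06],0,0],[[0,0,0.09],0,0],[[0,0,0.115],0,0],[[0,0,0.13],0,0],[[0,0,0.137],0,0],[[0,0,0.137],0,0],[[0,0,0.137],0,0]]}}

```text
time: 3.88
tool_pos: [0.5351, -0.0225, 0.1639]
tcp_rot: [[0.999, -0.051, 0.001], [-0.051, -0.999, -0.001], [0.001, 0.001, -1.0]]
force: [0.3, -0.5, -0.1]
gripper_width: 0.0425
```

Run:
```python
from h import *
from rig import *
go([.535,-.021,.163])
p=viewer.capture('wrist'); cv2.imwrite('pics/w2.png',p['img'][:,:,::-1])
```

```text
t 3.88 pos [ 0.5351 -0.0225  0.1639] F [ 0.35 -0.53 -0.08] w 0.0425 shift [-0.0002 -0.0015  0.0009] turn -0.0017
```

View pics/w2.png

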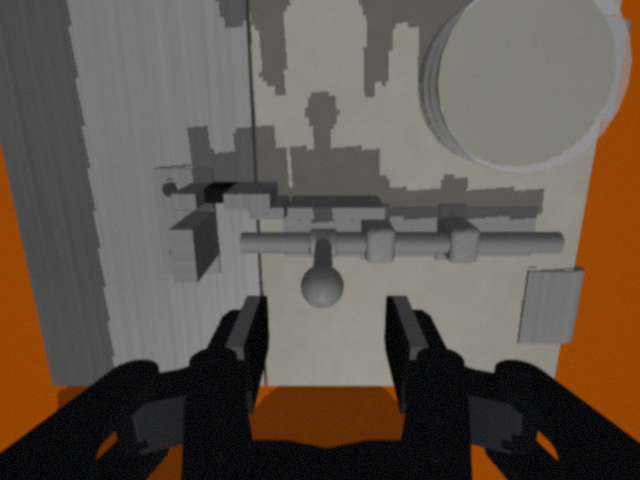

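Run:
```python
from h import *
from rig import *
s=ctrl.sense();t=s['tool_pos']
p=viewer.capture('wrist');
print(proj(p,[t,t+[0,0,.016],t+[0.01,0,.016],t+[0,.01,.016]]).round(1))
print([ (b['score'],b['box']) for b in boxes_of(p,'handle_ball')[:2]])
T=viewer.capture('top');S=viewer.capture('scene')
for n,c in (('t',T),('s',S)):
    u=proj(c,t)[0].astype(int);print(u)
    x,y=max(u[0]-50,0),max(u[1]-40,0)
    cv2.imwrite(f'pics/{n}2.png',cv2.resize(c['img'][y:y+80,x:x+100,::-1],None,fx=6,fy=6,interpolation=2))
```

```text
[[326.4 274.5]
 [326.4 288.3]
 [325.2 266.4]
 [303.  289.4]]
[(0.82, [301.4, 235.4, 344.0, 306.9])]
[317 238]
[308 243]
```

View pics/s2.png

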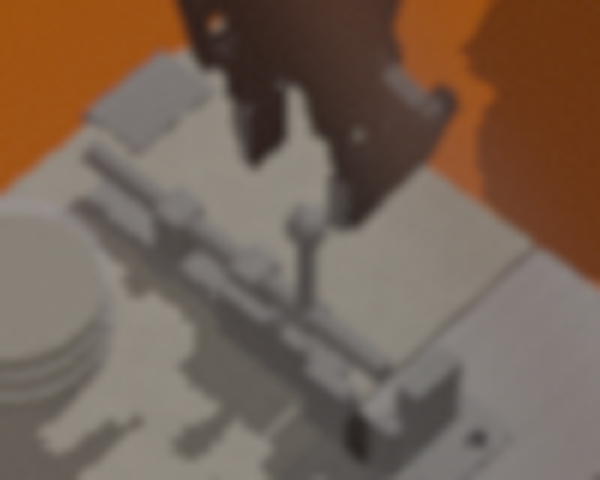

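Run:
```python
from h import *
from rig import *
s=ctrl.sense();t=s['tool_pos'];R=s['tcp_rot']
p=viewer.capture('wrist')
for b in (0,.007,.013,.02,.03):
  for x in (-.011,.011):
    print(b,x,proj(p,[t+R@[x,.0213,-b],t+R@[x,-.0213,-b]]).round(0).tolist())
im=cv2.resize(p['img'][220:420,180:460,::-1],None,fx=2.8,fy=2.8,interpolation=2);
im=np.clip(im.astype(float)*2.5,0,255).astype('uint8');cv2.imwrite('pics/w2c.png',im)
```

```text
0 -0.011 [[372.0, 296.0], [281.0, 296.0]]
0 0.011 [[373.0, 252.0], [280.0, 252.0]]
0.007 -0.011 [[373.0, 303.0], [279.0, 303.0]]
0.007 0.011 [[375.0, 257.0], [278.0, 257.0]]
0.013 -0.011 [[375.0, 309.0], [278.0, 309.0]]
0.013 0.011 [[376.0, 262.0], [276.0, 262.0]]
0.02 -0.011 [[376.0, 316.0], [276.0, 316.0]]
0.02 0.011 [[378.0, 268.0], [274.0, 268.0]]
0.03 -0.011 [[379.0, 328.0], [273.0, 328.0]]
0.03 0.011 [[381.0, 277.0], [271.0, 277.0]]
```

View pics/w2c.png

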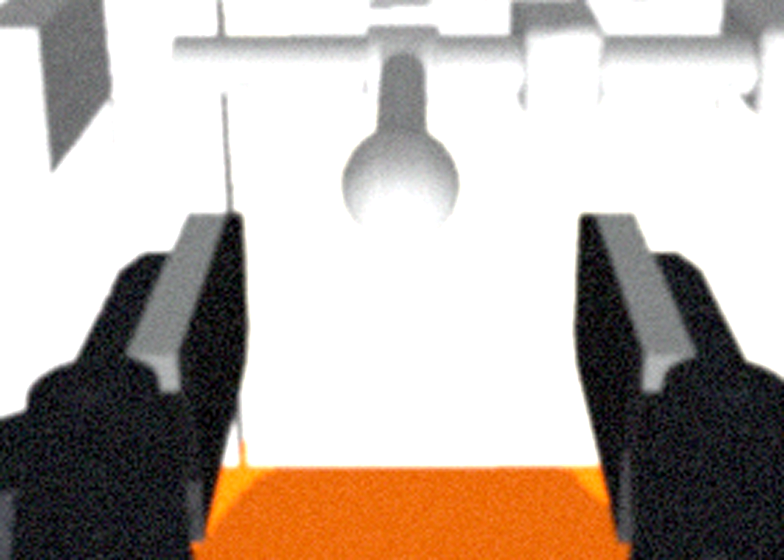

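Run:
```python
from h import *
from rig import *
s=ctrl.sense();t=s['tool_pos'];R=s['tcp_rot']
p=viewer.capture('scene')
for b in (0,.013,.02,.03,.045):
  for x in (-.011,.011):
    print(b,x,(6*(proj(p,[t+R@[x,.0213,-b],t+R@[x,-.0213,-b]])-[258,203])).round(0).tolist())
im=cv2.resize(p['img'][190:270,260:360,::-1],None,fx=7,fy=7,interpolation=2);
im=np.clip(im.astype(float)*2.,0,255).astype('uint8')
for b,c in((0,(0,0,255)),(.013,(0,255,0)),(.03,(255,0,0))):
  for x in(-.011,.011):
    for u in proj(p,[t+R@[x,.0213,-b],t+R@[x,-.0213,-b]]): cv2.circle(im,tuple(int(v) for v in (u-[260,190]+.5)*7),4,c,-1)
cv2.imwrite('pics/s3.png',im)
```

```text
0 -0.011 [[287.0, 203.0], [362.0, 258.0]]
0 0.011 [[251.0, 234.0], [326.0, 289.0]]
0.013 -0.011 [[287.0, 184.0], [362.0, 239.0]]
0.013 0.011 [[251.0, 215.0], [326.0, 271.0]]
0.02 -0.011 [[287.0, 174.0], [363.0, 229.0]]
0.02 0.011 [[251.0, 204.0], [327.0, 260.0]]
0.03 -0.011 [[287.0, 159.0], [363.0, 214.0]]
0.03 0.011 [[251.0, 189.0], [327.0, 246.0]]
0.045 -0.011 [[287.0, 136.0], [364.0, 192.0]]
0.045 0.011 [[250.0, 167.0], [327.0, 223.0]]
```

View pics/s3.png

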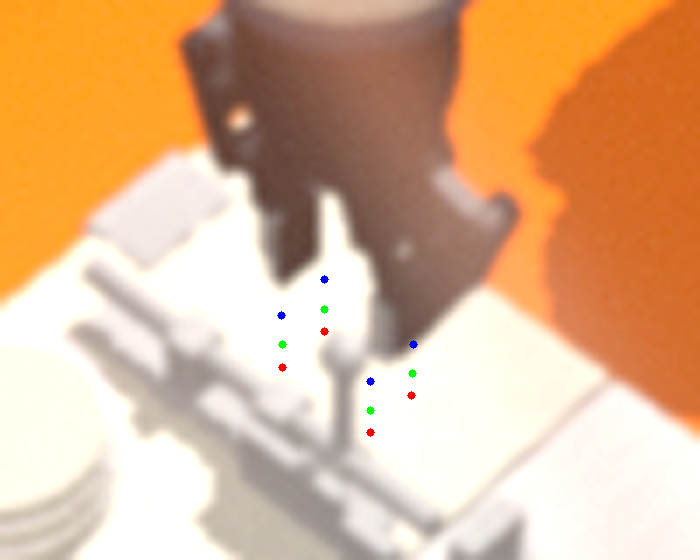

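Request:
{"fn": "play_rows", "kwargs": {"commands": [[[0,-0.0015,-0.02],0,-1],[[0,-0.0015,-0.04],0,-1],[[0,-0.0015,-0.04],0,-1],[[0,-0.0015,-0.04],0,-1],[[0,-0.0015,-0.04],0,-1],[[0,-0.0015,-0.04],0,-1],[[0,-0.0015,-0.04],0,-1],[[0,-0.0015,-0.04],0,-1]]}}

```text
time: 4.9
tool_pos: [0.5348, -0.0206, 0.2032]
tcp_rot: [[0.999, -0.05, 0.001], [-0.05, -0.999, -0.0], [0.001, 0.0, -1.0]]
force: [-0.3, 0.0, -0.6]
gripper_width: -0.0001
```

Run:
```python
from h import *
from rig import *
go([.535,-.021,.163])
s=ctrl.sense();t=s['tool_pos'];R=s['tcp_rot']
for n in('wrist','scene'):
  p=viewer.capture(n)
  u0=proj(p,t)[0]; k=3 if n=='wrist' else 7; w=(130,95) if n=='wrist' else (50,40)
  x,y=[max(int(a-b),0) for a,b in zip(u0,w)]
  im=cv2.resize(p['img'][y:y+2*w[1],x:x+2*w[0],::-1],None,fx=k,fy=k,interpolation=2)
  im=np.clip(im.astype(float)*2.,0,255).astype('uint8')
  for b,c in((0,(0,0,255)),(.013,(0,255,0)),(.03,(255,0,0))):
   for xx in(-.011,.011):
    for v in proj(p,t+R@[xx,0,-b]): cv2.circle(im,tuple(int(a) for a in (v-[x,y]+.5)*k),4,c,-1)
  cv2.imwrite(f'pics/{n[0]}4.png',im)
```

```text
t 4.9 pos [ 0.5348 -0.0206  0.2032] F [-0.33  0.03 -0.62] w -0.0001 shift [0.0002 0.0004 0.0402] turn -0.0012
```

View pics/w4.png

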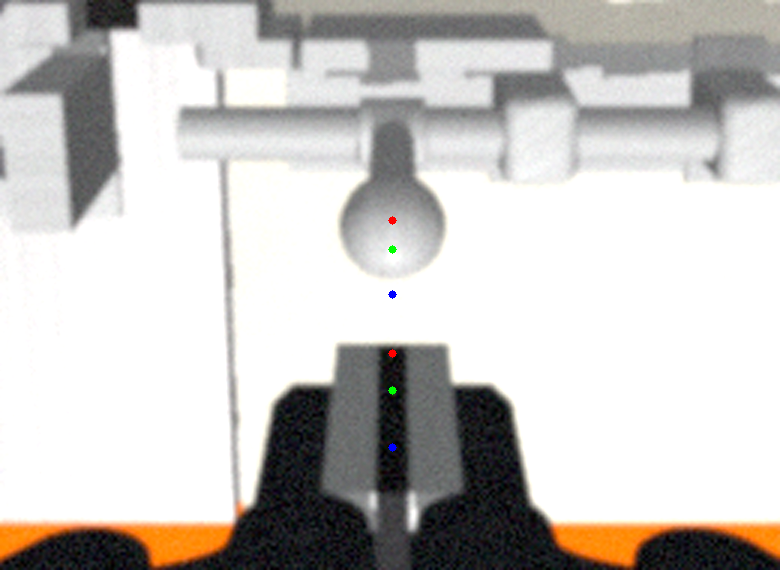

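View pics/s4.png

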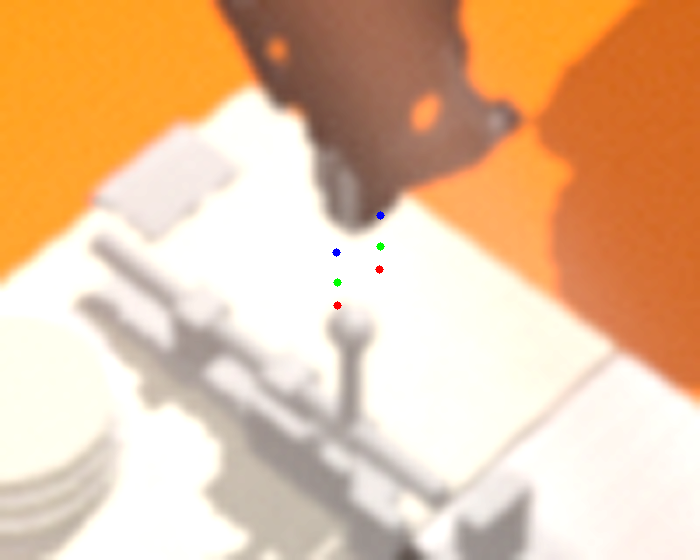

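Request:
{"fn": "play_rows", "kwargs": {"commands": [[[0,0,0.004],0,-1],[[0,0,0.008],0,-1],[[0,0,0.012],0,-1],[[0,0,0.014],0,-1],[[0,0,0.015],0,-1],[[0,0,0.016],0,-1],[[0,0,0.016],0,-1]]}}

```text
time: 5.58
tool_pos: [0.5349, -0.0206, 0.1873]
tcp_rot: [[0.999, -0.05, 0.001], [-0.05, -0.999, -0.001], [0.001, 0.0, -1.0]]
force: [-0.7, 0.1, -0.5]
gripper_width: -0.0005
```

Request:
{"fn": "play_rows", "kwargs": {"commands": [[[0,0,0.001],0,-1],[[0,0,0.002],0,-1],[[0,0,0.003],0,-1],[[0,0,0.004],0,-1],[[0,0,0.004],0,-1]]}}

```text
time: 6.0
tool_pos: [0.5348, -0.0206, 0.1831]
tcp_rot: [[0.999, -0.05, 0.001], [-0.05, -0.999, -0.0], [0.001, 0.0, -1.0]]
force: [0.2, -0.0, -0.2]
gripper_width: -0.0
```

Run:
```python
from h import *
from rig import *
go([.535,-.021,.163])
p=viewer.capture('wrist'); cv2.imwrite('pics/w5.png',np.clip(p['img'][:,:,::-1]*1.8,0,255))
```

```text
t 6.0 pos [ 0.5348 -0.0206  0.1831] F [ 0.21 -0.02 -0.19] w -0.0 shift [0.0002 0.0004 0.0201] turn -0.0012[ WARN:0@1.174] global loadsave.cpp:1063 imwrite_ Unsupported depth image for selected encoder is fallbacked to CV_8U.
```

View pics/w5.png

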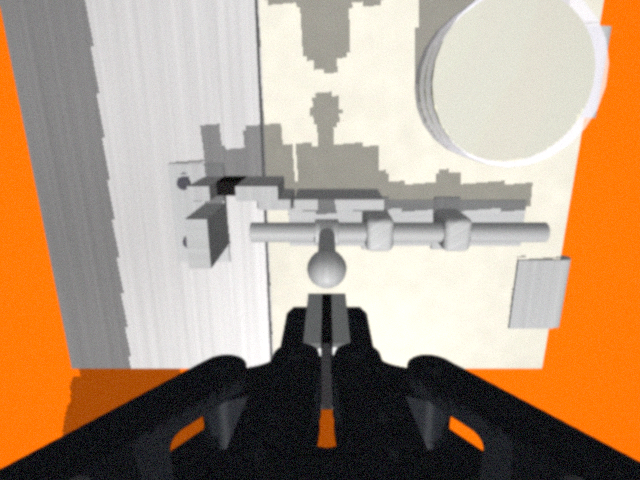

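Request:
{"fn": "play_rows", "kwargs": {"commands": [[[0,0,0.002],0,-1],[[0,0,0.004],0,-1],[[0,0,0.006],0,-1],[[0,0,0.007],0,-1],[[0,0,0.008],0,-1],[[0,0,0.008],0,-1]]}}

```text
time: 6.55
tool_pos: [0.5347, -0.0205, 0.175]
tcp_rot: [[0.999, -0.05, 0.0], [-0.05, -0.999, -0.0], [0.0, 0.0, -1.0]]
force: [-0.7, 0.0, 0.8]
gripper_width: -0.0003
```

Run:
```python
from h import *
from rig import *
go([.535,-.021,.163])
p=viewer.capture('wrist'); cv2.imwrite('pics/w6.png',np.clip(p['img'][200:400,200:460,::-1]*1.8,0,255).astype('uint8').repeat(3,0).repeat(3,1))
p=viewer.capture('scene'); cv2.imwrite('pics/s6.png',cv2.resize(np.clip(p['img'][190:270,260:360,::-1]*1.8,0,255).astype('uint8'),None,fx=7,fy=7,interpolation=2))
```

```text
t 6.55 pos [ 0.5347 -0.0205  0.175 ] F [-0.75  0.01  0.76] w -0.0003 shift [0.0003 0.0004 0.012 ] turn -0.0012
```

View pics/w6.png

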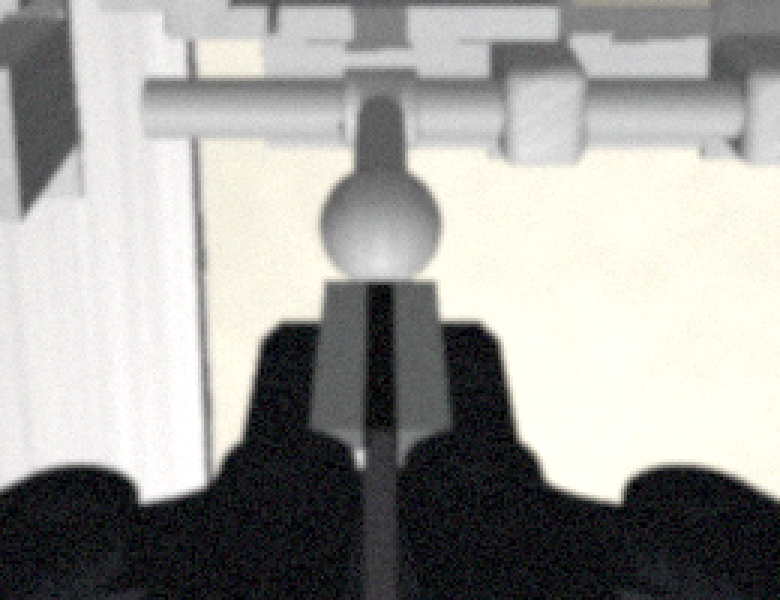

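View pics/s6.png

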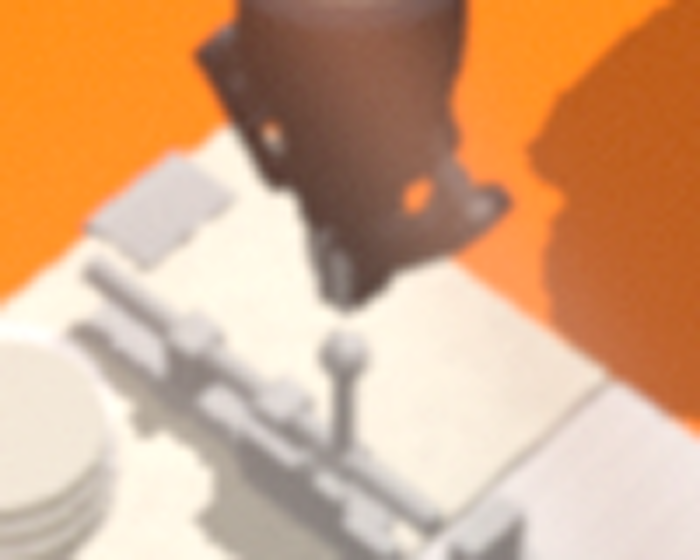

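Request:
{"fn": "play_rows", "kwargs": {"commands": [[[0,0,0],0,0],[[0,0,0],0,0],[[0,0,0],0,0],[[0,0,0],0,0],[[0,0,0],0,0],[[0,0,0.01],0,0],[[0,0,0.02],0,0],[[0,0,0.03],0,0],[[0,0,0.036],0,0],[[0,0,0.036],0,0]]}}

```text
time: 7.48
tool_pos: [0.5337, -0.0204, 0.1373]
tcp_rot: [[0.999, -0.05, -0.002], [-0.05, -0.999, -0.0], [-0.002, 0.0, -1.0]]
force: [-0.2, 0.2, 0.2]
gripper_width: 0.043
```

```bash
cat >> h.py <<'E'
def pics(tag):
    from rig import viewer
    p=viewer.capture('wrist'); cv2.imwrite(f'pics/w{tag}.png',np.clip(p['img'][160:360,200:460,::-1]*1.8,0,255).astype('uint8').repeat(3,0).repeat(3,1))
    p=viewer.capture('scene'); cv2.imwrite(f'pics/s{tag}.png',cv2.resize(np.clip(p['img'][190:270,260:360,::-1]*1.8,0,255).astype('uint8'),None,fx=7,fy=7,interpolation=2))
E
python3 - <<'E'
from h import *
go([.535,-.021,.136]); pics(7)
E
```

```text
t 7.48 pos [ 0.5337 -0.0204  0.1373] F [-0.24  0.21  0.17] w 0.043 shift [0.0013 0.0005 0.0013] turn -0.0012
```

View pics/w7.png

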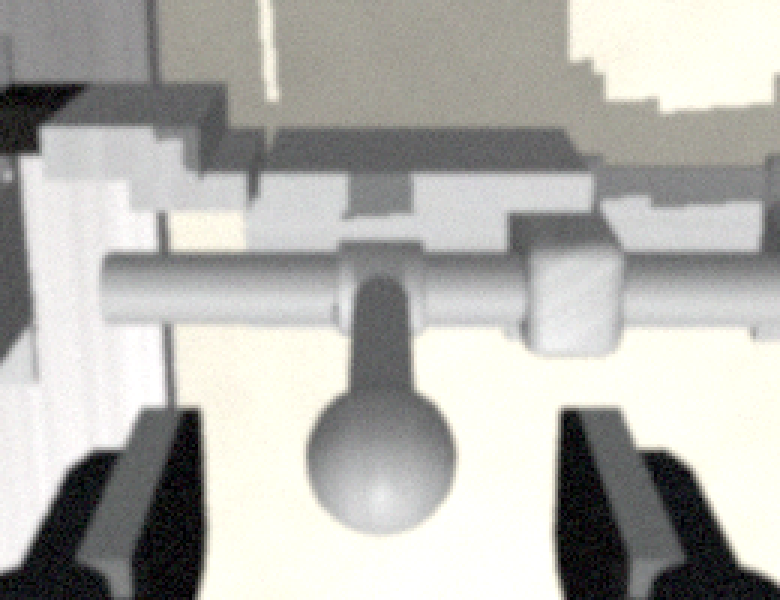

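View pics/s7.png

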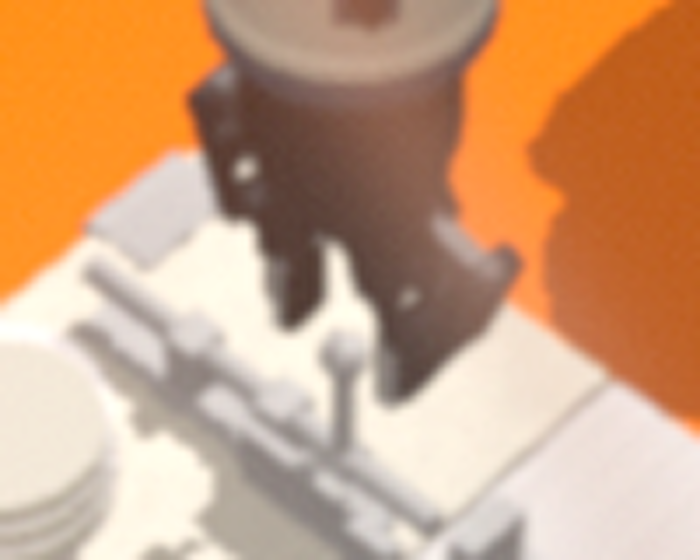

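Request:
{"fn": "play_rows", "kwargs": {"commands": [[[0.001,-0.0005,0.003],0,0],[[0.001,-0.0005,0.004],0,0],[[0.001,-0.0005,0.004],0,-0.3],[[0.001,-0.0005,0.004],0,-0.4],[[0.001,-0.0005,0.004],0,-0.5],[[0.001,-0.0005,0.004],0,-0.6],[[0.001,-0.0005,0.004],0,-0.8],[[0.001,-0.0005,0.004],0,-1],[[0.001,-0.0005,0.004],0,-1],[[0.001,-0.0005,0.004],0,-1]]}}

```text
time: 8.42
tool_pos: [0.5359, -0.0204, 0.1352]
tcp_rot: [[0.999, -0.05, 0.0], [-0.05, -0.999, -0.001], [0.0, 0.001, -1.0]]
force: [-1.7, -2.6, 5.5]
gripper_width: 0.014
```

Run:
```python
from h import *
go([.535,-.021,.136]); pics(8)
```

```text
t 8.42 pos [ 0.5359 -0.0204  0.1352] F [-1.65 -2.64  5.52] w 0.014 shift [-0.0008  0.0007 -0.0008] turn -0.0012
```

View pics/w8.png

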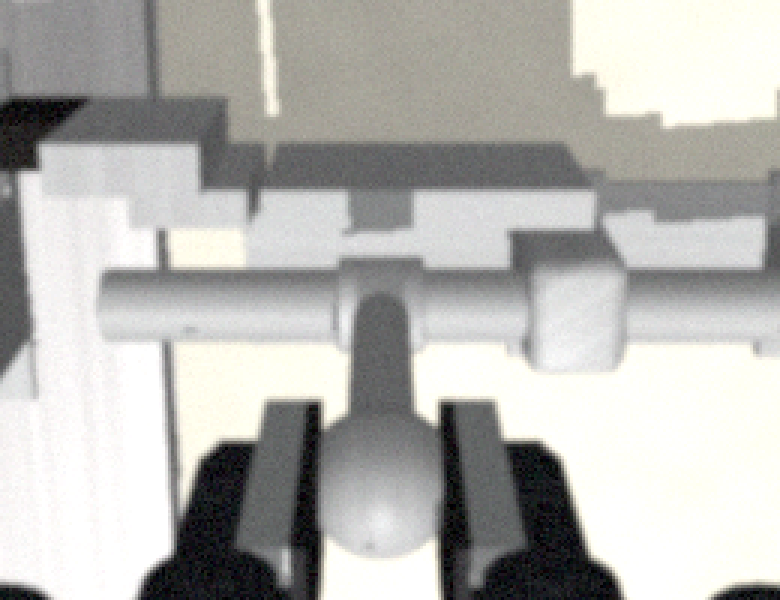

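View pics/s8.png

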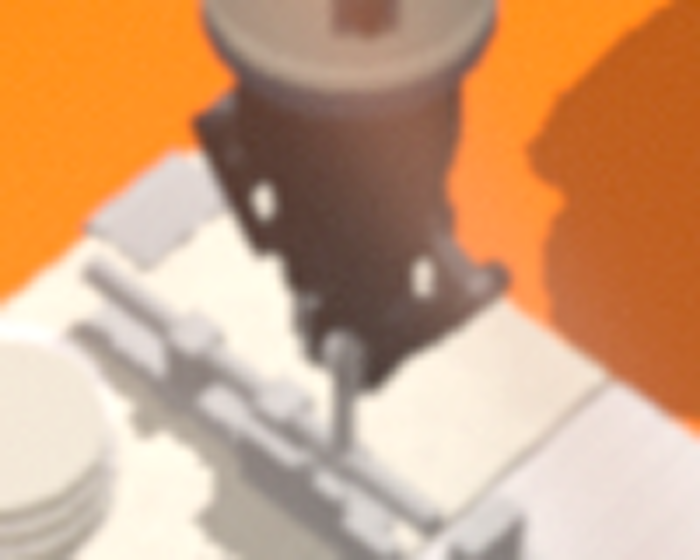

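Request:
{"fn": "play_rows", "kwargs": {"commands": [[[-0.001,0,0],0,0],[[-0.001,0,0],0,0],[[-0.001,0,0],0,0],[[-0.001,0,0.004],0,0],[[-0.001,0,0.008],0,0],[[-0.001,0,0.012],0,0],[[-0.001,0,0.013],0,0],[[-0.001,0,0.013],0,0]]}}

```text
time: 9.18
tool_pos: [0.5346, -0.0203, 0.1216]
tcp_rot: [[0.999, -0.05, -0.001], [-0.05, -0.999, -0.001], [-0.001, 0.001, -1.0]]
force: [-0.6, 0.3, -0.4]
gripper_width: 0.043
```

Run:
```python
from h import *
go([.535,-.021,.122]); pics(9)
```

```text
t 9.18 pos [ 0.5346 -0.0203  0.1216] F [-0.64  0.25 -0.4 ] w 0.043 shift [ 0.0005  0.0007 -0.0004] turn -0.0012
```

View pics/w9.png

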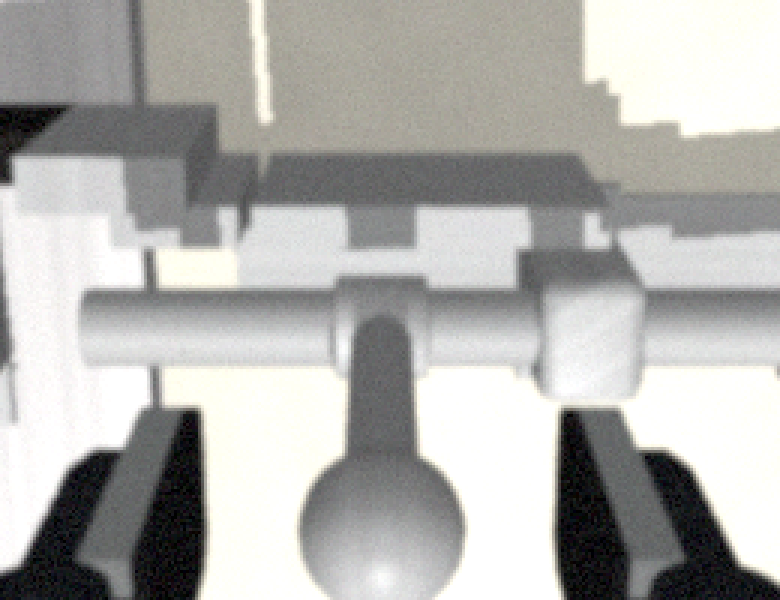

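View pics/s9.png

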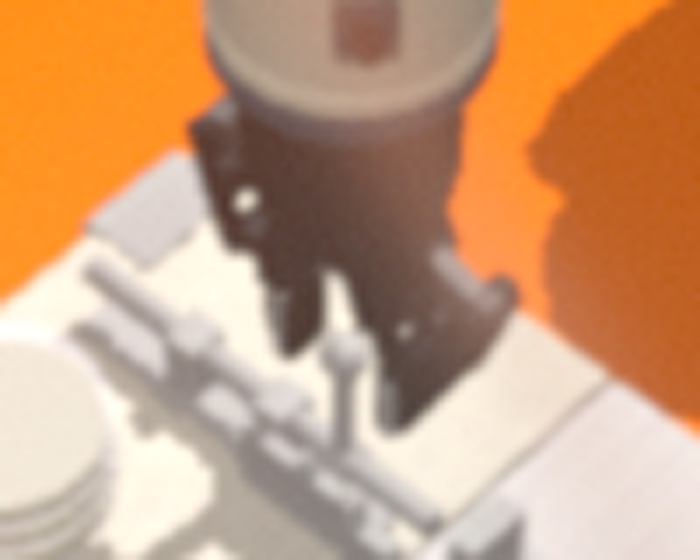

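Request:
{"fn": "play_rows", "kwargs": {"commands": [[[0.0005,-0.0005,0],0,-0.3],[[0.0005,-0.0005,0],0,-0.4],[[0.0005,-0.0005,0],0,-0.5],[[0.0005,-0.0005,0],0,-0.6],[[0.0005,-0.0005,0],0,-0.8],[[0.0005,-0.0005,0],0,-1],[[0.0005,-0.0005,0],0,-1],[[0.0005,-0.0005,0],0,-1]]}}

```text
time: 9.95
tool_pos: [0.5356, -0.0201, 0.1224]
tcp_rot: [[0.999, -0.05, 0.001], [-0.05, -0.999, -0.001], [0.001, 0.001, -1.0]]
force: [-1.0, -2.5, 6.4]
gripper_width: 0.0147
```

Run:
```python
from h import *
go([.535,-.021,.122]); pics(10)
```

```text
t 9.95 pos [ 0.5356 -0.0201  0.1224] F [-1.02 -2.48  6.35] w 0.0147 shift [-0.0005  0.0009  0.0004] turn -0.0012
```

View pics/w10.png

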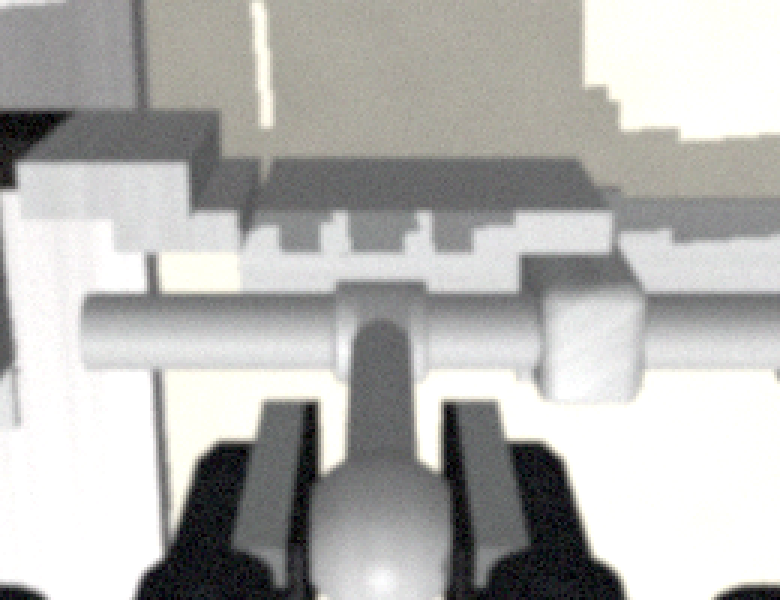

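Request:
{"fn": "play_rows", "kwargs": {"commands": [[[0,-0.004,0],0,-1],[[0,-0.008,0],0,-1],[[0,-0.013,0],0,-1],[[0,-0.018,0],0,-1],[[0,-0.023,0],0,-1],[[0,-0.028,0],0,-1],[[0,-0.033,0],0,-1],[[0,-0.038,0],0,-1],[[0,-0.042,0],0,-1],[[0,-0.045,0],0,-1],[[0,-0.045,0],0,-1]]}}

```text
time: 10.97
tool_pos: [0.5379, 0.0258, 0.1224]
tcp_rot: [[0.999, -0.05, 0.001], [-0.05, -0.999, -0.001], [0.001, 0.001, -1.0]]
force: [-1.8, -0.4, 4.7]
gripper_width: 0.0146
```

Run:
```python
from h import *
go([.535,-.021,.122]); pics(11)
from rig import *
p=viewer.capture('wrist');print([b['box'] for b in boxes_of(p,'handle_ball')[:1]])
```

```text
t 10.97 pos [0.5379 0.0258 0.1224] F [-1.79 -0.43  4.66] w 0.0146 shift [-0.0006  0.0468  0.0005] turn -0.0008
[[303.5, 265.0, 351.5, 366.5]]
```

View pics/w11.png

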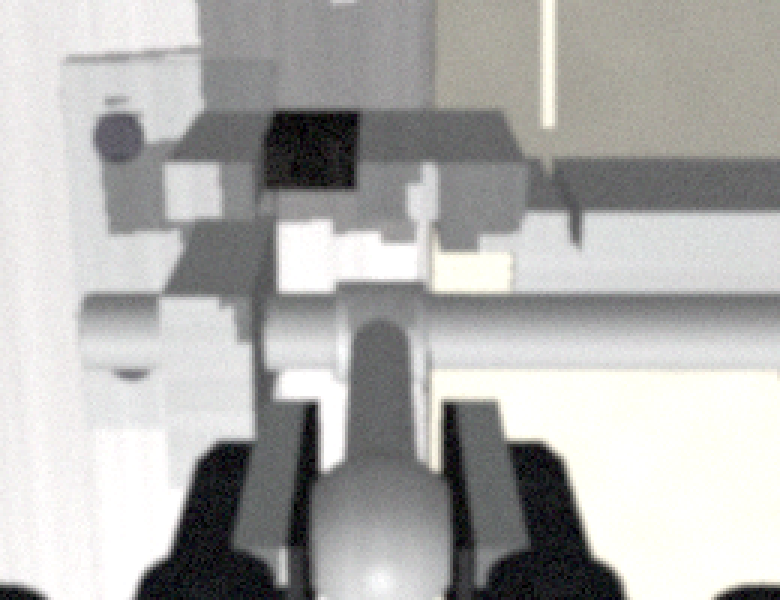

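View pics/s11.png

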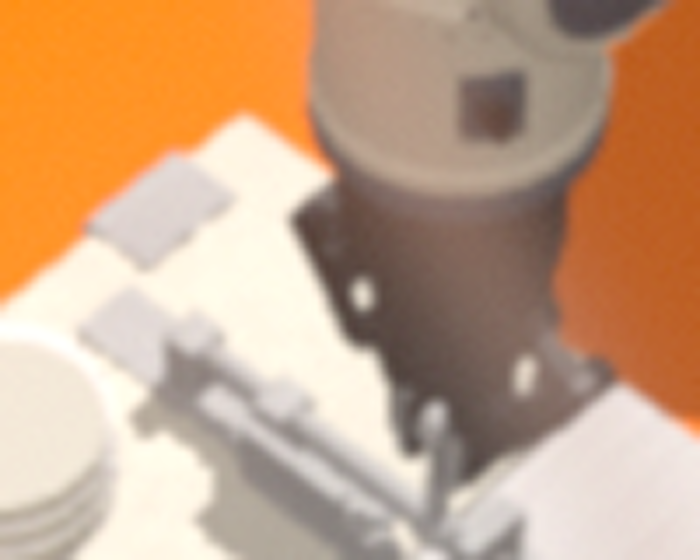

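Request:
{"fn": "play_rows", "kwargs": {"commands": [[[0,-0.002,0],0,-1],[[0,-0.004,0],0,-1],[[0,-0.006,0],0,-1],[[0,-0.008,0],0,-1],[[0,-0.009,0],0,-1],[[0,-0.01,0],0,-1]]}}

```text
time: 11.67
tool_pos: [0.5384, 0.0358, 0.1224]
tcp_rot: [[0.999, -0.05, 0.001], [-0.05, -0.999, -0.0], [0.001, 0.0, -1.0]]
force: [-0.9, -3.9, 5.7]
gripper_width: 0.0149
```

Request:
{"fn": "play_rows", "kwargs": {"commands": [[[0,-0.0005,0],0,-1],[[0,-0.001,0],0,-1]]}}

```text
time: 11.83
tool_pos: [0.5385, 0.0369, 0.1224]
tcp_rot: [[0.999, -0.05, 0.001], [-0.05, -0.999, -0.0], [0.001, 0.0, -1.0]]
force: [-1.7, -4.4, 5.1]
gripper_width: 0.0144
```

Request:
{"fn": "play_rows", "kwargs": {"commands": [[[0,-0.0005,0],0,-1],[[0,-0.001,0],0,-1]]}}

```text
time: 12.0
tool_pos: [0.5385, 0.0379, 0.1224]
tcp_rot: [[0.999, -0.05, 0.001], [-0.05, -0.999, -0.0], [0.001, 0.0, -1.0]]
force: [-0.7, -3.8, 3.9]
gripper_width: 0.0146
```

Request:
{"fn": "play_rows", "kwargs": {"commands": [[[0,-0.0003,0],0,-1],[[0,-0.0006,0],0,-1]]}}

```text
time: 12.17
tool_pos: [0.5386, 0.0385, 0.1224]
tcp_rot: [[0.999, -0.05, 0.001], [-0.05, -0.999, -0.0], [0.001, 0.0, -1.0]]
force: [-0.9, -3.3, 4.6]
gripper_width: 0.0146
```

Request:
{"fn": "play_rows", "kwargs": {"commands": [[[0,-0.0003,0],0,-1],[[0,-0.0006,0],0,-1]]}}

```text
time: 12.33
tool_pos: [0.5386, 0.0388, 0.1224]
tcp_rot: [[0.999, -0.05, 0.001], [-0.05, -0.999, -0.001], [0.001, 0.001, -1.0]]
force: [-1.6, -8.5, 4.8]
gripper_width: 0.0144
```

Run:
```python
from h import *
go([.535,-.021,.122]); pics(12)
```

```text
t 12.33 pos [0.5386 0.0388 0.1224] F [-1.63 -8.45  4.84] w 0.0144 shift [-0.0006  0.0599  0.0005] turn -0.001
```

View pics/w12.png

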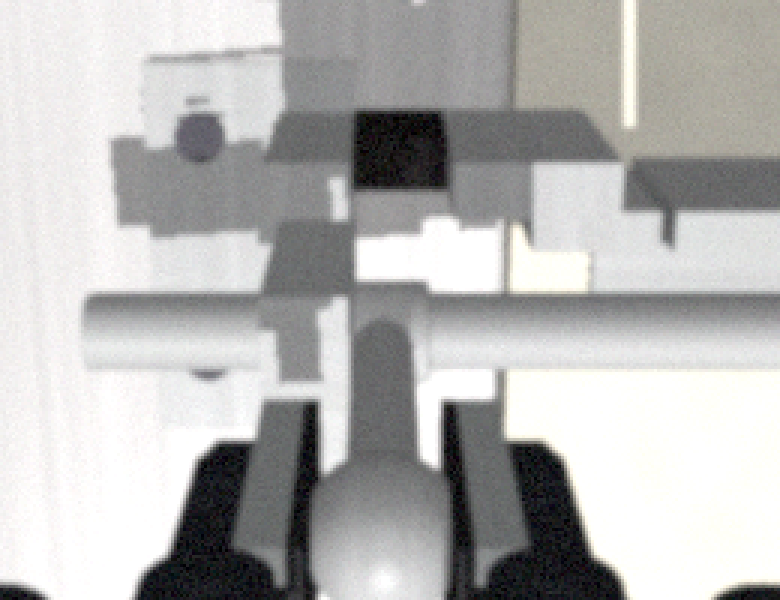

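Request:
{"fn": "play_rows", "kwargs": {"commands": [[[0,0.001,0],0,-1],[[0,0.002,0],0,-1],[[0,0.0027,0],0,-1],[[0,0.0027,0],0,-1]]}}

```text
time: 12.77
tool_pos: [0.5384, 0.0363, 0.1224]
tcp_rot: [[0.999, -0.05, 0.001], [-0.05, -0.999, -0.0], [0.001, 0.0, -1.0]]
force: [-0.4, 4.5, 5.1]
gripper_width: 0.0151
```

Run:
```python
from h import *
go([.535,-.021,.122]); pics(13)
t0=-.03
for a in np.arange(.0,1.45,.1): print(round(a,2),(60*(np.sin(a)-np.sin(t0))).round(1),(60*(np.cos(t0)-np.cos(a))).round(1))
```

```text
t 12.77 pos [0.5384 0.0363 0.1224] F [-0.39  4.5   5.07] w 0.0151 shift [-0.0005  0.0574  0.0004] turn -0.0011
0.0 1.8 -0.0
0.1 7.8 0.3
0.2 13.7 1.2
0.3 19.5 2.7
0.4 25.2 4.7
0.5 30.6 7.3
0.6 35.7 10.5
0.7 40.5 14.1
0.8 44.8 18.2
0.9 48.8 22.7
1.0 52.3 27.6
1.1 55.3 32.8
1.2 57.7 38.2
1.3 59.6 43.9
1.4 60.9 49.8
```

View pics/w13.png

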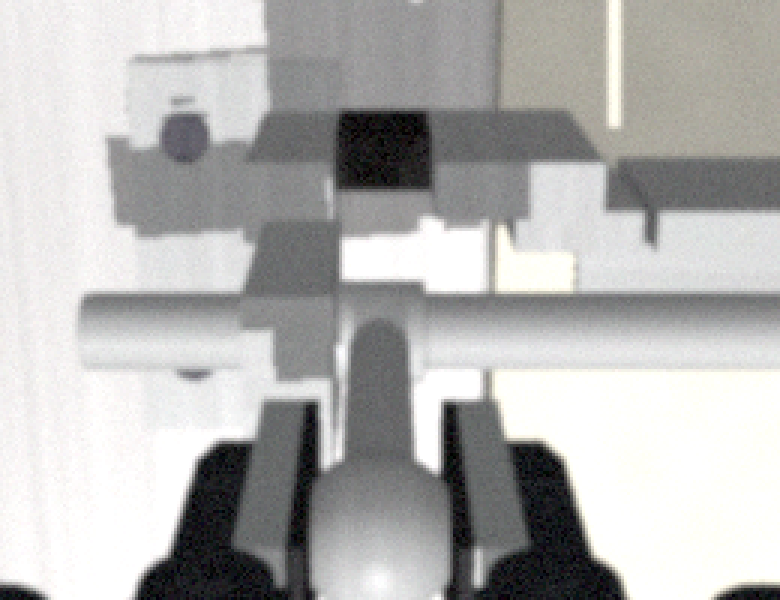

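Request:
{"fn": "play_rows", "kwargs": {"commands": [[[0.004,0.0004,0],0,-1],[[0.0078,0.0004,0.0003],0,-1],[[0.0137,0.0004,0.0012],0,-1],[[0.0195,0.0004,0.0027],0,-1],[[0.0252,0.0004,0.0047],0,-1],[[0.0306,0.0004,0.0073],0,-1],[[0.0306,0.0004,0.0073],0,-1]]}}

```text
time: 13.45
tool_pos: [0.5707, 0.0341, 0.1151]
tcp_rot: [[0.999, -0.05, 0.003], [-0.05, -0.999, -0.001], [0.003, 0.001, -1.0]]
force: [1.9, 0.3, 1.8]
gripper_width: 0.0002
```

Run:
```python
from h import *
go([.535,-.021,.122]); pics(14)
```

```text
t 13.45 pos [0.5707 0.0341 0.1151] F [1.92 0.3  1.77] w 0.0002 shift [-0.0328  0.0568 -0.007 ] turn -0.001
```

View pics/w14.png

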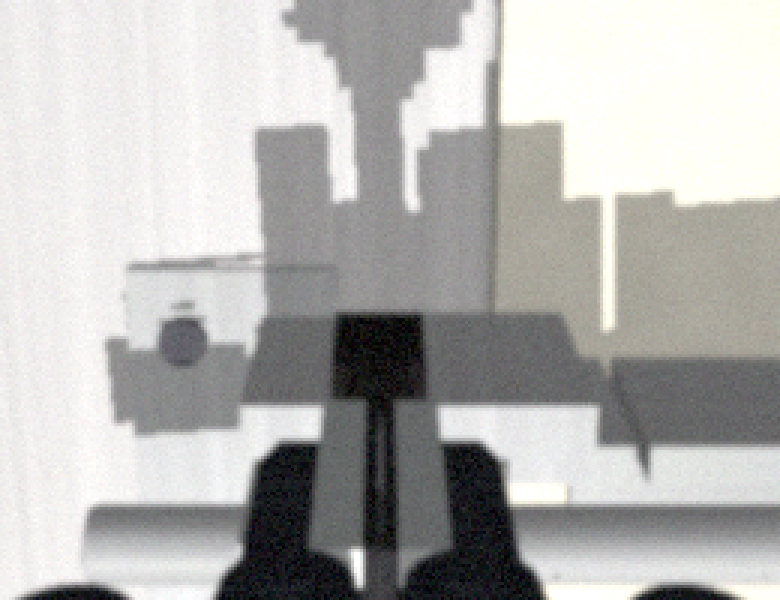

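View pics/s14.png

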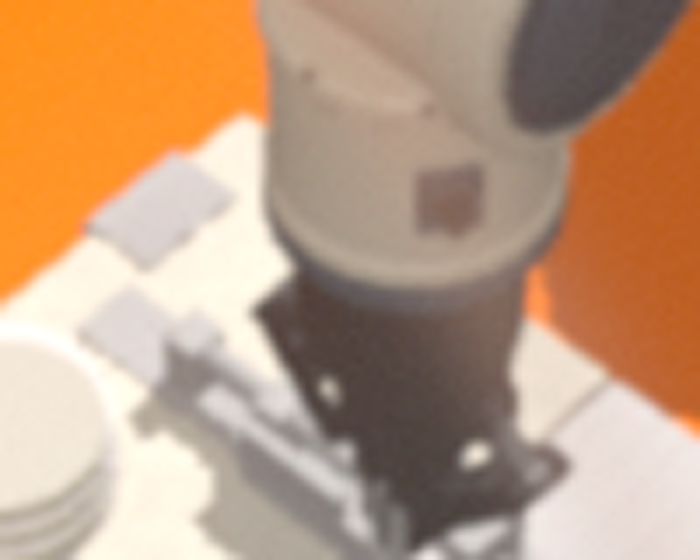

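Run:
```python
from h import *
from rig import *
for n in('wrist','top','scene'):
    p=viewer.capture(n)
    im=np.clip(p['img'][:,:,::-1]*1.6,0,255).astype('uint8')
    if n=='top': im=cv2.resize(im[170:300,235:390],None,fx=4.5,fy=4.5,interpolation=2)
    cv2.imwrite(f'pics/{n}15.png',im)
    print([(b['score'],b['box']) for b in boxes_of(p,'handle_ball')[:2]])
```

```text
[(0.73, [318.4, 407.5, 333.5, 438.3])]
[]
[]
```

View pics/wrist15.png

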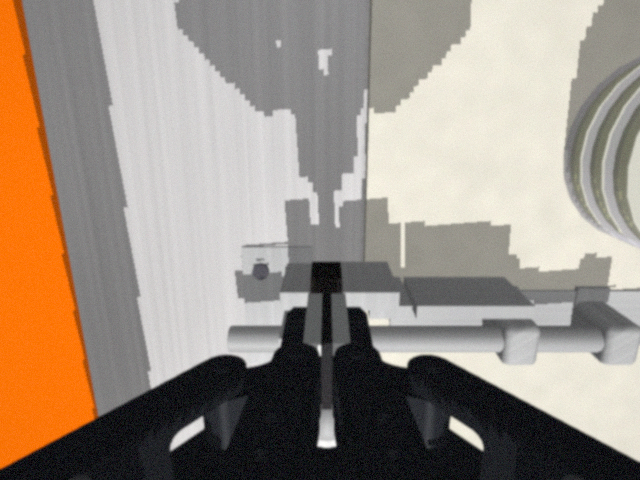

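View pics/top15.png

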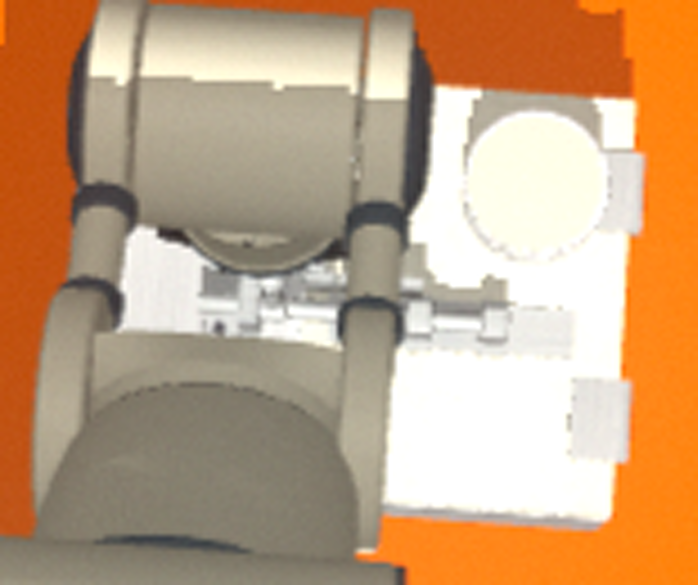

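Run:
```python
from h import *
from rig import *
q=np.load('q.npy'); 
p=viewer.capture('wrist')
yb=.0391
for th in (-.3,-.2,-.1,-.03,0,.1,.2,.3,.4):
    X=C(q,[[-.02+.06*np.sin(th),yb,.122+.06*np.cos(th)]]); print(th,X.round(4),proj(p,X).round(1))
T=viewer.capture('top')
for th in (-.3,-.1,0,.1,.3): print(th,((proj(T,C(q,[[-.02+.06*np.sin(th),yb,.122+.06*np.cos(th)]]))-[235,170]+.5)*4.5).round(0))
```

```text
-0.3 [[0.5221 0.0334 0.1793]] [[335.7 466.9]]
-0.2 [[0.5279 0.0331 0.1808]] [[335.9 456.8]]
-0.1 [[0.5338 0.0328 0.1817]] [[336.  444.6]]
-0.03 [[0.538  0.0326 0.182 ]] [[336.1 434.9]]
0 [[0.5398 0.0326 0.182 ]] [[336.2 430.5]]
0.1 [[0.5458 0.0323 0.1817]] [[336.2 414.8]]
0.2 [[0.5517 0.032  0.1808]] [[336.3 397.6]]
0.3 [[0.5575 0.0317 0.1793]] [[336.3 379.5]]
0.4 [[0.5631 0.0314 0.1773]] [[336.2 360.9]]
-0.3 [[275. 325.]]
-0.1 [[276. 304.]]
0 [[277. 294.]]
0.1 [[278. 284.]]
0.3 [[279. 264.]]
```

Request:
{"fn": "play_rows", "kwargs": {"commands": [[[0,0,-0.025],0,-1],[[0,0,-0.045],0,-1],[[-0.005,0,-0.05],0,-1],[[-0.025,0,-0.05],0,-1],[[-0.045,0,-0.05],0,-1],[[-0.056,0,-0.048],0,-1],[[-0.056,0,-0.035],0,-1],[[-0.056,0,-0.025],0,-1],[[-0.056,0,-0.022],0,-1],[[-0.056,0,-0.022],0,-1]]}}

```text
time: 14.78
tool_pos: [0.5122, 0.0372, 0.136]
tcp_rot: [[0.999, -0.05, -0.002], [-0.05, -0.999, -0.0], [-0.002, 0.0, -1.0]]
force: [-0.2, -0.2, 0.2]
gripper_width: -0.0002
```

Run:
```python
from h import *
from rig import *
go([.535,-.021,.122]); pics(16)
p=viewer.capture('wrist'); b=boxes_of(p,'handle_ball');print([(x['score'],x['box']) for x in b[:2]])
q=np.load('q.npy')
for th in (-.1,0,.1): print(th,proj(p,C(q,[[-.02+.06*np.sin(th),.039,.122+.06*np.cos(th)]])).round(1))
```

```text
t 14.78 pos [0.5122 0.0372 0.136 ] F [-0.19 -0.18  0.24] w -0.0002 shift [0.0257 0.0569 0.014 ] turn -0.0011
[(0.9, [300.3, 199.7, 355.3, 254.8]), (0.16, [53.0, 0.0, 640.0, 378.0])]
-0.1 [[336.  266.1]]
0 [[336.2 250. ]]
0.1 [[336.2 233. ]]
```

View pics/w16.png

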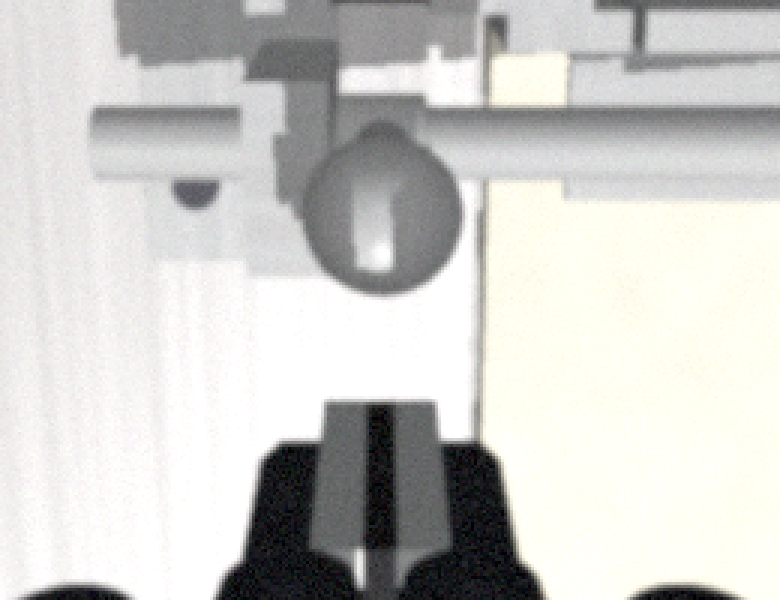

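View pics/s16.png

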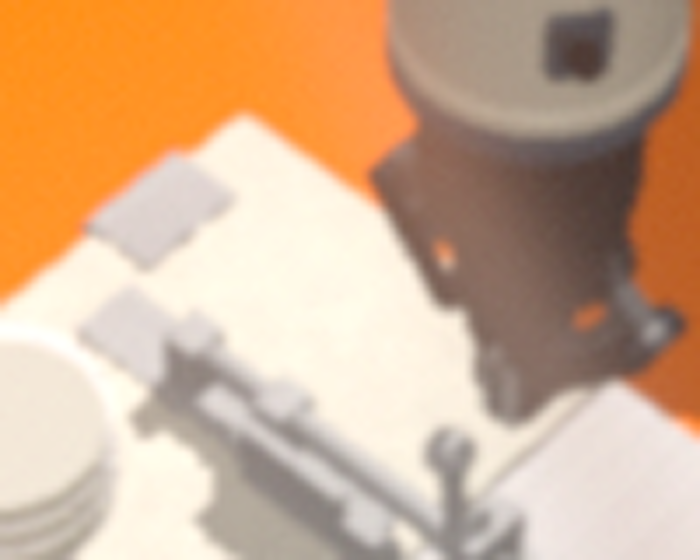

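Request:
{"fn": "play_rows", "kwargs": {"commands": [[[0.008,0,0.0035],0,-1],[[0.0145,0,0.0035],0,-1],[[0.0185,0,0.0038],0,-1],[[0.0225,0,0.0045],0,-1],[[0.0265,0,0.0057],0,-1],[[0.0306,0,0.007],0,-1],[[0.0348,0,0.0085],0,-1],[[0.0387,0,0.0104],0,-1],[[0.0426,0,0.0125],0,-1],[[0.0426,0,0.0125],0,-1]]}}

```text
time: 15.82
tool_pos: [0.5565, 0.0349, 0.1244]
tcp_rot: [[0.999, -0.05, 0.001], [-0.05, -0.999, -0.001], [0.001, 0.0, -1.0]]
force: [-1.3, 0.1, -0.9]
gripper_width: -0.0
```

Run:
```python
from h import *
from rig import *
go([.535,-.021,.122]); pics(17)
p=viewer.capture('wrist'); b=boxes_of(p,'handle_ball');print([(x['score'],x['box']) for x in b[:2]])
q=np.load('q.npy')
for th in (.4,.5,.6,.7): print(th,proj(p,C(q,[[-.02+.06*np.sin(th),.039,.122+.06*np.cos(th)]])).round(1))
```

```text
t 15.82 pos [0.5565 0.0349 0.1244] F [-1.35  0.12 -0.85] w -0.0 shift [-0.0187  0.0569  0.0024] turn -0.0012
[(0.62, [301.7, 240.4, 354.3, 296.0])]
0.4 [[336.2 311.8]]
0.5 [[336.1 294. ]]
0.6 [[336.  276.6]]
0.7 [[335.8 260.1]]
```

View pics/w17.png

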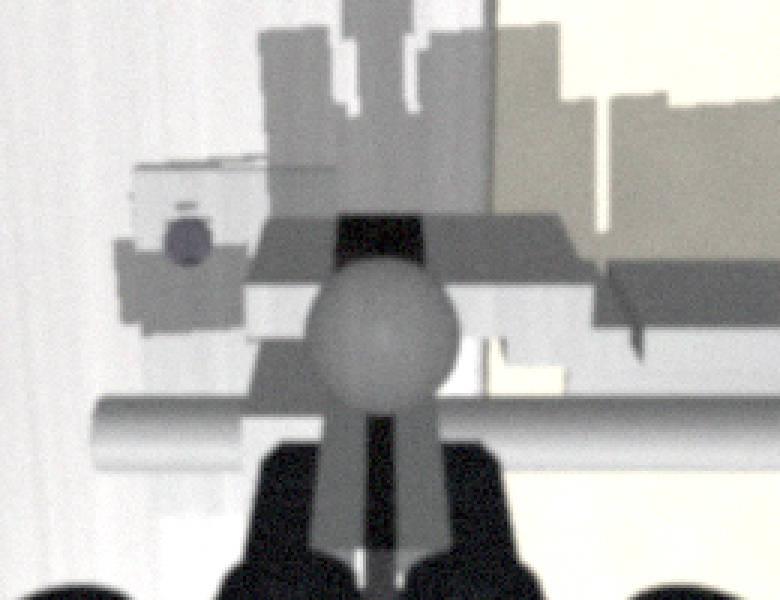

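View pics/s17.png

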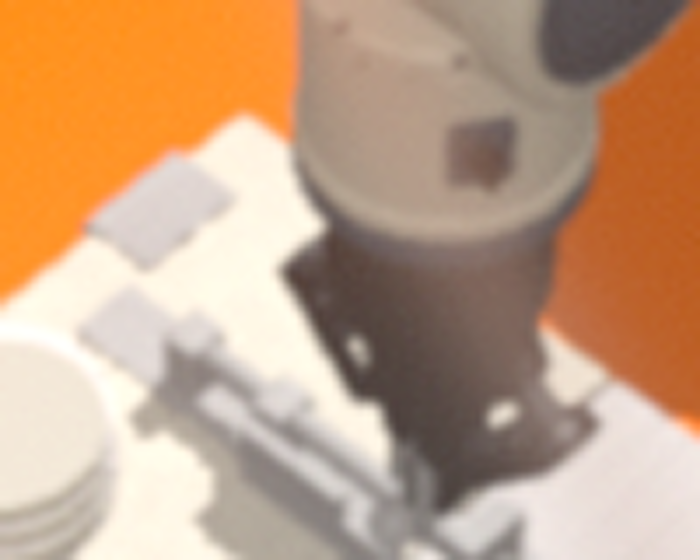

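Request:
{"fn": "play_rows", "kwargs": {"commands": [[[0.002,0,0.001],0,-1],[[0.004,0,0.002],0,-1],[[0.006,0,0.003],0,-1],[[0.008,0,0.004],0,-1],[[0.008,0,0.004],0,-1]]}}

```text
time: 16.43
tool_pos: [0.5636, 0.0346, 0.1204]
tcp_rot: [[0.999, -0.05, -0.0], [-0.05, -0.999, -0.0], [-0.0, 0.0, -1.0]]
force: [-2.7, -0.0, -2.5]
gripper_width: 0.0001
```

Run:
```python
from h import *
from rig import *
go([.535,-.021,.122])
p=viewer.capture('wrist'); b=boxes_of(p,'handle_ball');print([(x['score'],x['box']) for x in b[:2]])
q=np.load('q.npy')
for th in (.6,.7,.8,.9): X=C(q,[[-.02+.06*np.sin(th),.039,.122+.06*np.cos(th)]]);print(th,X.round(4),proj(p,X).round(1))
```

```text
t 16.43 pos [0.5636 0.0346 0.1204] F [-2.72 -0.05 -2.53] w 0.0001 shift [-0.0257  0.057  -0.0016] turn -0.001
[(0.6, [303.2, 242.8, 354.8, 292.9])]
0.6 [[0.5736 0.0308 0.1715]] [[336.1 302.2]]
0.7 [[0.5784 0.0306 0.1679]] [[336.  285.1]]
0.8 [[0.5828 0.0303 0.1638]] [[335.8 268.9]]
0.9 [[0.5867 0.0301 0.1593]] [[335.6 254.1]]
```

Request:
{"fn": "play_rows", "kwargs": {"commands": [[[-0.003,0,-0.005],0,-1],[[-0.003,0,-0.016],0,-1],[[0.005,0,-0.016],0,-1],[[0.013,0,-0.016],0,-1],[[0.0195,0,-0.016],0,-1],[[0.0195,0,-0.012],0,-1],[[0.0195,0,-0.009],0,-1],[[0.0195,0,-0.009],0,-1]]}}

```text
time: 17.2
tool_pos: [0.5859, 0.0334, 0.1301]
tcp_rot: [[0.999, -0.05, 0.005], [-0.05, -0.999, -0.001], [0.006, 0.0, -1.0]]
force: [6.0, -0.6, 8.1]
gripper_width: 0.0001
```

Run:
```python
from h import *
from rig import *
go([.5828,.0347,.127]); pics(18)
```

```text
t 17.2 pos [0.5859 0.0334 0.1301] F [ 5.99 -0.62  8.12] w 0.0001 shift [-0.0032 -0.0011  0.003 ] turn -0.0012
```

View pics/w18.png

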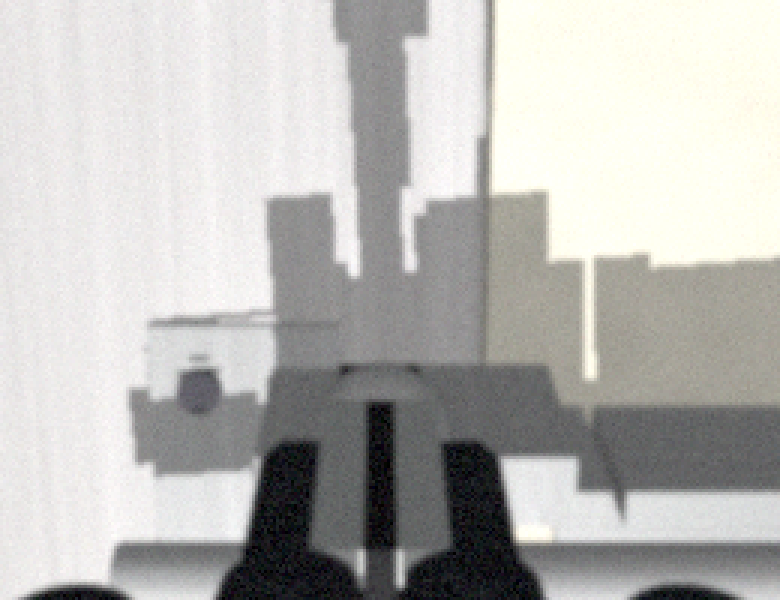

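View pics/s18.png

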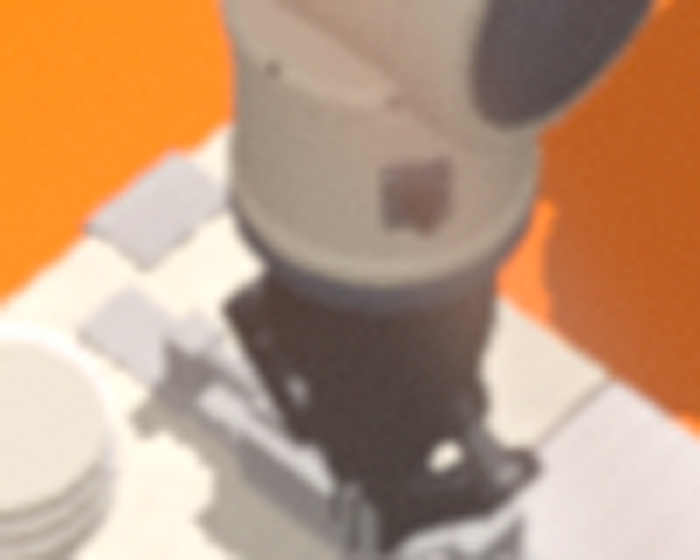

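Request:
{"fn": "play_rows", "kwargs": {"commands": [[[0.001,0,0.001],0,-1],[[0.0035,0,0.0035],0,-1],[[0.0055,0,0.006],0,-1],[[0.0075,0,0.0094],0,-1],[[0.0075,0,0.0094],0,-1]]}}

```text
time: 17.72
tool_pos: [0.593, 0.033, 0.1197]
tcp_rot: [[0.999, -0.05, 0.004], [-0.05, -0.999, -0.001], [0.004, 0.001, -1.0]]
force: [1.3, -1.1, 1.3]
gripper_width: -0.0003
```

Run:
```python
from h import *
from rig import *
go([.5828,.0347,.127]); pics(19)
```

```text
t 17.72 pos [0.593  0.033  0.1197] F [ 1.27 -1.1   1.3 ] w -0.0003 shift [-0.0102 -0.0012 -0.0073] turn -0.0012
```

View pics/w19.png

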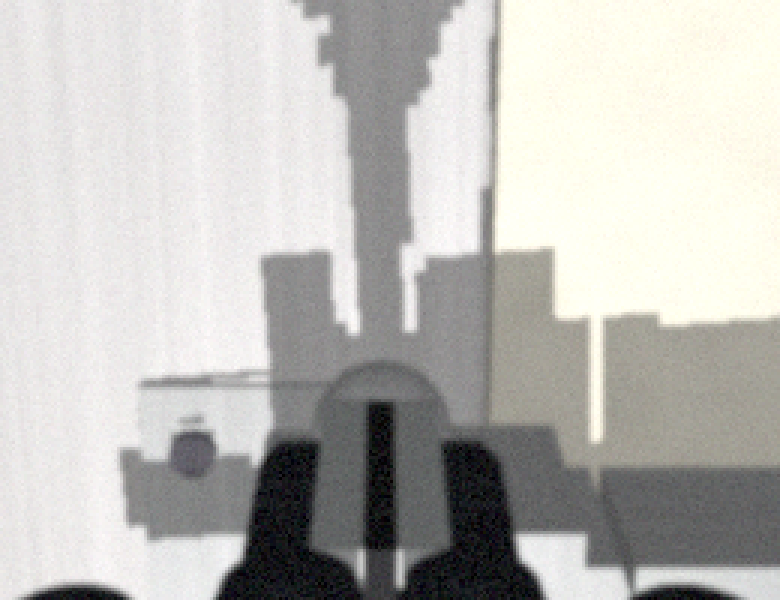

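View pics/s19.png

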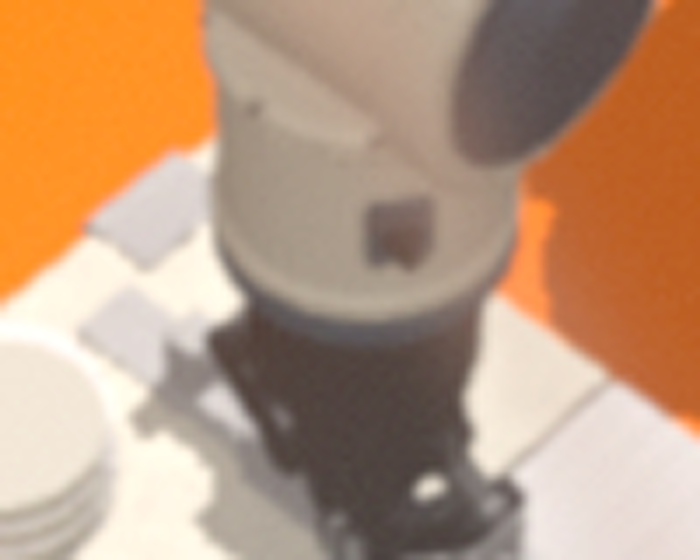

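Request:
{"fn": "play_rows", "kwargs": {"commands": [[[0.0015,0,0.0025],0,-1],[[0.003,0,0.005],0,-1],[[0.0043,0,0.008],0,-1],[[0.0054,0,0.0107],0,-1]]}}

```text
time: 18.15
tool_pos: [0.5977, 0.0328, 0.109]
tcp_rot: [[0.999, -0.05, 0.003], [-0.05, -0.999, -0.001], [0.003, 0.0, -1.0]]
force: [2.7, 0.5, 3.6]
gripper_width: 0.0005
```

Request:
{"fn": "play_rows", "kwargs": {"commands": [[[0.001,0,0.0025],0,-1],[[0.0015,0,0.004],0,-1]]}}

```text
time: 18.32
tool_pos: [0.5993, 0.0327, 0.1045]
tcp_rot: [[0.999, -0.05, 0.002], [-0.05, -0.999, -0.001], [0.002, 0.0, -1.0]]
force: [1.8, -0.7, 2.7]
gripper_width: 0.0003
```

Run:
```python
from h import *
from rig import *
go([.5828,.0347,.127]); pics(20)
```

```text
t 18.32 pos [0.5993 0.0327 0.1045] F [ 1.82 -0.68  2.7 ] w 0.0003 shift [-0.0165 -0.0011 -0.0225] turn -0.0012
```

View pics/w20.png

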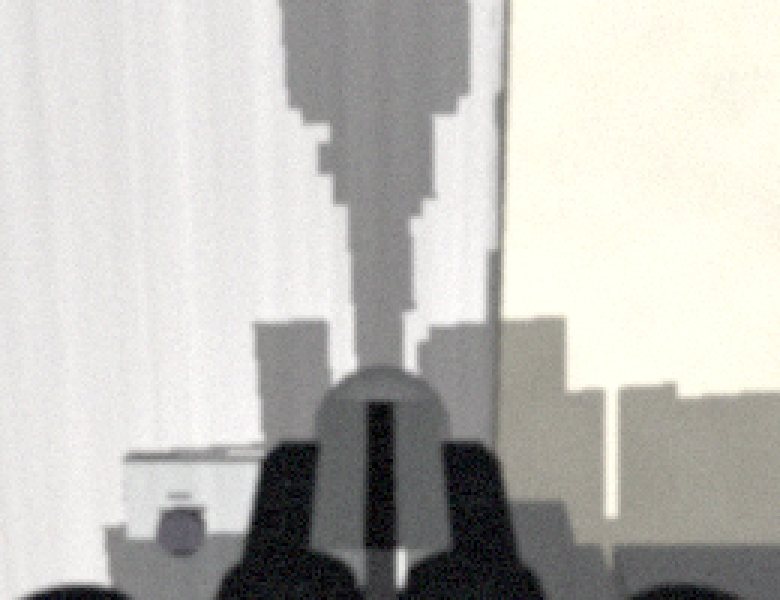

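Request:
{"fn": "play_rows", "kwargs": {"commands": [[[0.0004,0,0.0015],0,-1],[[0.0007,0,0.003],0,-1]]}}

```text
time: 18.58
tool_pos: [0.5996, 0.0327, 0.1015]
tcp_rot: [[0.999, -0.05, 0.002], [-0.05, -0.999, -0.001], [0.002, 0.0, -1.0]]
force: [2.2, 0.0, 3.9]
gripper_width: -0.0001
```

Request:
{"fn": "play_rows", "kwargs": {"commands": [[[0.0001,0,0.0007],0,-1],[[0.0003,0,0.0014],0,-1]]}}

```text
time: 18.75
tool_pos: [0.6001, 0.0326, 0.1002]
tcp_rot: [[0.999, -0.05, 0.002], [-0.05, -0.999, -0.001], [0.002, 0.001, -1.0]]
force: [1.2, -0.6, 5.6]
gripper_width: -0.0002
```

Request:
{"fn": "play_rows", "kwargs": {"commands": [[[0.0001,0,0.0004],0,-1],[[0.0002,0,0.0008],0,-1]]}}

```text
time: 18.92
tool_pos: [0.6003, 0.0327, 0.0996]
tcp_rot: [[0.999, -0.05, 0.002], [-0.05, -0.999, -0.001], [0.002, 0.001, -1.0]]
force: [-0.4, -0.4, 7.1]
gripper_width: -0.0003
```

Request:
{"fn": "play_rows", "kwargs": {"commands": [[[0,0,-0.004],0,-1],[[0,0,-0.02],0,-1],[[0,0,-0.04],0,-1],[[-0.02,0,-0.06],0,-1],[[-0.05,0,-0.08],0,-1],[[-0.08,0,-0.1],0,-1],[[-0.11,0,-0.12],0,-1],[[-0.11,0,-0.13],0,-1],[[-0.11,0,-0.13],0,-1]]}}

```text
time: 19.67
tool_pos: [0.4898, 0.0384, 0.2317]
tcp_rot: [[0.999, -0.05, 0.006], [-0.05, -0.999, -0.001], [0.006, 0.0, -1.0]]
force: [1.1, -0.2, -0.3]
gripper_width: 0.0
```

Run:
```python
from h import *
from rig import *
from scipy.optimize import least_squares
go([.5828,.0347,.127])
q=np.load('q.npy')
W=viewer.capture('wrist'); S=viewer.capture('scene'); T=viewer.capture('top')
for n,c in(('w',W),('s',S),('t',T)):
    b=boxes_of(c,'handle_ball'); print(n,[(x['score'],[round(float(v),1) for v in x['box']]) for x in b[:2]])
    for th in(1.2,1.3,1.4): print(th,proj(c,C(q,[[-.02+.06*np.sin(th),.039,.122+.06*np.cos(th)]])).round(1))
cv2.imwrite('pics/w21.png',np.clip(W['img'][:,:,::-1]*1.5,0,255).astype('uint8'))
cv2.imwrite('pics/s21.png',cv2.resize(np.clip(S['img'][210:290,270:370,::-1]*1.6,0,255).astype('uint8'),None,fx=7,fy=7,interpolation=2))
```

```text
t 19.67 pos [0.4898 0.0384 0.2317] F [ 1.12 -0.19 -0.26] w 0.0 shift [ 0.0925 -0.001   0.1052] turn -0.0009
w [(0.81, [316.6, 27.4, 343.5, 135.6])]
1.2 [[331.9  51.9]]
1.3 [[331.8  49.8]]
1.4 [[331.7  48.8]]
s []
1.2 [[309.5 274.9]]
1.3 [[308.9 276.6]]
1.4 [[308.6 278.3]]
t [(0.46, [337.0, 195.0, 368.9, 229.0])]
1.2 [[298.1 216.5]]
1.3 [[298.2 216.2]]
1.4 [[298.3 216.1]]
```

View pics/w21.png

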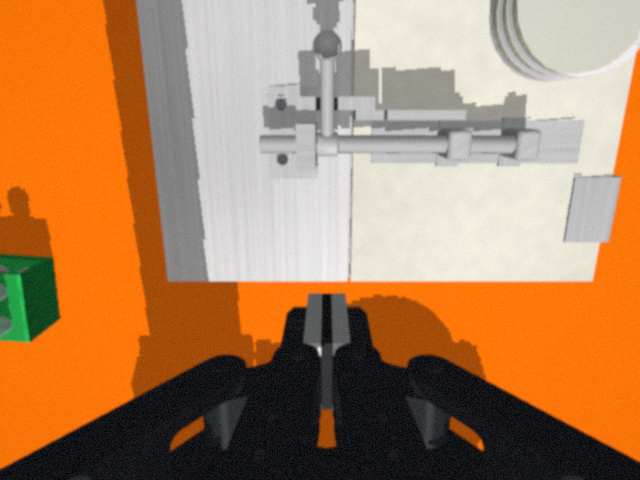

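View pics/s21.png

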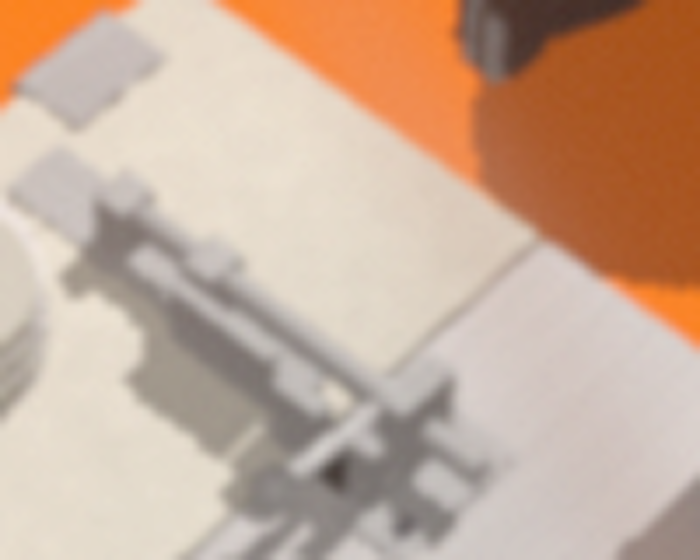

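Request:
{"fn": "play_rows", "kwargs": {"commands": [[[0.015,-0.01,0],0,-1],[[0.04,-0.027,0],0,-1],[[0.065,-0.044,0.005],0,-1],[[0.09,-0.06,0.01],0,-1],[[0.115,-0.077,0.015],0,-1],[[0.14,-0.094,0.02],0,-1],[[0.165,-0.11,0.025],0,-1],[[0.185,-0.125,0.03],0,-1],[[0.2,-0.135,0.032],0,-1],[[0.206,-0.1385,0.032],0,-1],[[0.206,-0.1385,0.032],0,-1],[[0.206,-0.1385,0.032],0,-1]]}}

```text
time: 20.97
tool_pos: [0.7025, 0.1658, 0.1956]
tcp_rot: [[0.999, -0.05, -0.001], [-0.05, -0.999, -0.001], [-0.001, 0.001, -1.0]]
force: [-0.4, 0.2, -0.3]
gripper_width: 0.0001
```

Run:
```python
from h import *
from rig import *
go([.5828,.0347,.127])
q=np.load('q.npy')
W=viewer.capture('wrist');
for n in('handle_ball','handle'):
  b=boxes_of(W,n); print(n,[(x['score'],[round(float(v),1) for v in x['box']]) for x in b[:2]])
for th in(1.2,1.3,1.4): print(th,proj(W,C(q,[[-.02+.06*np.sin(th),.039,.122+.06*np.cos(th)],[-.02,.039,.122]])).round(1).tolist())
im=np.clip(W['img'][:,:,::-1]*1.5,0,255).astype('uint8')
cv2.imwrite('pics/w22.png',im)
np.savez('w22.npz',img=W['img'],M=W['cam_to_world'])
```

```text
t 20.97 pos [0.7025 0.1658 0.1956] F [-0.35  0.21 -0.29] w 0.0001 shift [-0.1129  0.1369  0.0687] turn -0.0012
handle_ball [(0.82, [517.5, 355.5, 546.9, 399.6])]
handle [(0.64, [522.4, 357.8, 547.5, 402.2])]
1.2 [[544.6, 388.4], [518.9, 434.9]]
1.3 [[540.8, 380.5], [518.9, 434.9]]
1.4 [[536.9, 373.5], [518.9, 434.9]]
```

View pics/w22.png

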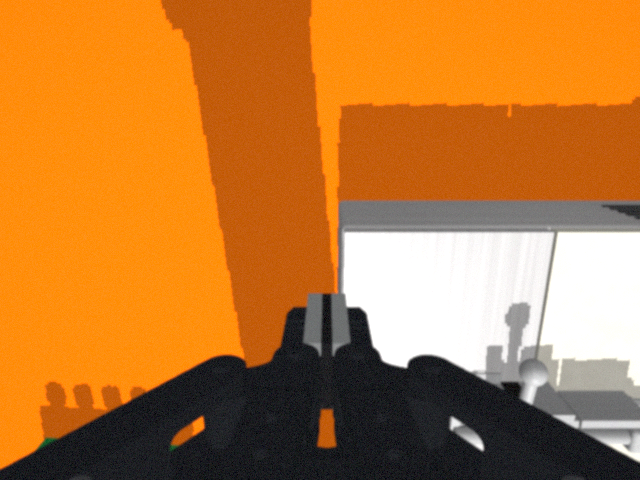

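Run:
```python
from h import *
from rig import *
d=np.load('w22.npz'); im=np.clip(d['img'][340:420,490:580,::-1]*1.3,0,255).astype('uint8')
cv2.imwrite('pics/w22c.png',cv2.resize(im,None,fx=6,fy=6,interpolation=2))
a=cv2.imread('pics/w21.png')[20:70,290:370]; cv2.imwrite('pics/w21c.png',cv2.resize(a,None,fx=8,fy=8,interpolation=2))
```

```text
(no output)
```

View pics/w22c.png

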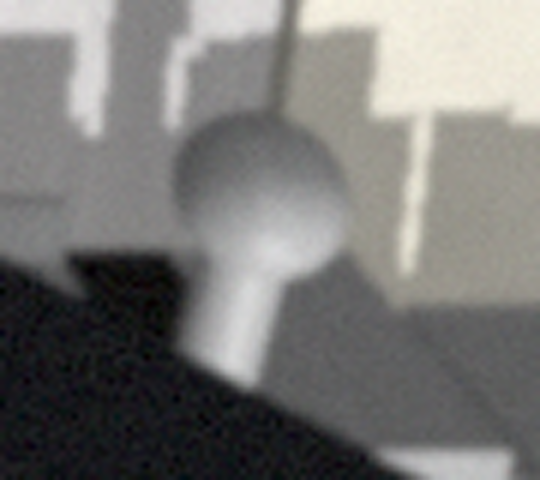

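View pics/w21c.png

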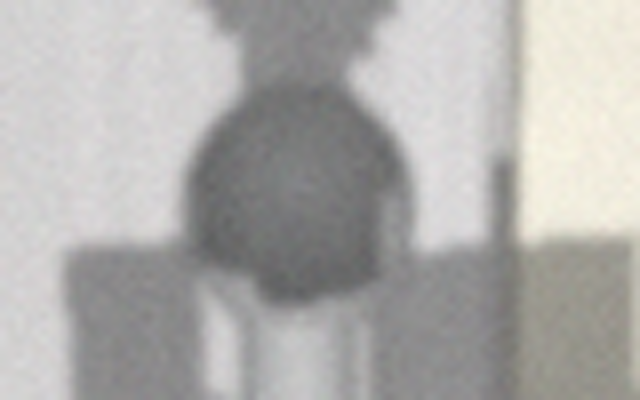

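Run:
```python
from h import *
from rig import *
from scipy.optimize import least_squares
s=ctrl.sense(); W=viewer.capture('wrist'); M=W['cam_to_world']
Tt=np.eye(4);Tt[:3,:3]=s['tcp_rot'];Tt[:3,3]=s['tool_pos']
H=np.linalg.inv(Tt)@M
R=np.array([[.999,-.05,.006],[-.05,-.999,-.001],[.006,0,-1.]]);u,_,v=np.linalg.svd(R);R=u@v
T2=np.eye(4);T2[:3,:3]=R;T2[:3,3]=[.4898,.0384,.2317]
W2=dict(W);W2['cam_to_world']=T2@H
ob=[(W,[533.2,372]),(W2,[326.7,44])]
f=lambda X:np.r_[tuple(proj(c,X)[0]-u for c,u in ob)]
r=least_squares(f,[.6,.03,.13]);print(r.x,f(r.x).round(2))
q=np.load('q.npy'); print(C([0,0,-q[2]],[[r.x[0]-q[0],r.x[1]-q[1],r.x[2]]]).round(4), 'theta from z',np.arccos((r.x[2]-.122)/.06))
for e in(-.002,.002):
    print('theta pred z',np.arccos(np.clip((r.x[2]+e-.122)/.06,-1,1)))
```

```text
[0.60126241 0.03265706 0.13485952] [ 0.22 -0.14 -0.2   0.13]
[[0.0414 0.0422 0.1349]] theta from z 1.3547952167282387
theta pred z 1.3888012609305689
theta pred z 1.3205333878973498
```

Request:
{"fn": "play_rows", "kwargs": {"commands": [[[-0.012,0.017,0],0,-1],[[-0.03,0.043,0],0,-1],[[-0.048,0.069,0],0,-1],[[-0.066,0.095,0.01],0,-1],[[-0.084,0.12,0.02],0,-1],[[-0.0954,0.138,0.03],0,-1],[[-0.0954,0.138,0.045],0,-1],[[-0.0954,0.138,0.06],0,-1],[[-0.0954,0.138,0.07],0,-1],[[-0.0954,0.138,0.08],0,-1],[[-0.0954,0.138,0.085],0,-1],[[-0.0954,0.138,0.085],0,-1]]}}

```text
time: 22.17
tool_pos: [0.5997, 0.0328, 0.1109]
tcp_rot: [[0.999, -0.05, -0.001], [-0.05, -0.999, -0.001], [-0.001, 0.001, -1.0]]
force: [-0.9, 0.5, 0.5]
gripper_width: 0.0001
```

Request:
{"fn": "play_rows", "kwargs": {"commands": [[[0.0005,0,0.003],0,-1],[[0.0005,0,0.006],0,-1],[[0.0005,0,0.008],0,-1],[[0.0005,0,0.009],0,-1],[[0.0005,0,0.0095],0,-1]]}}

```text
time: 22.58
tool_pos: [0.6002, 0.0328, 0.1014]
tcp_rot: [[0.999, -0.05, -0.001], [-0.05, -0.999, -0.001], [-0.001, 0.001, -1.0]]
force: [-0.0, 0.0, 0.0]
gripper_width: 0.0
```

Request:
{"fn": "play_rows", "kwargs": {"commands": [[[0.0001,0,0.0005],0,-1],[[0.0002,0,0.001],0,-1]]}}

```text
time: 22.75
tool_pos: [0.6006, 0.0327, 0.1005]
tcp_rot: [[0.999, -0.05, -0.0], [-0.05, -0.999, -0.001], [-0.0, 0.001, -1.0]]
force: [-0.2, 1.0, 1.4]
gripper_width: 0.0002
```

Request:
{"fn": "play_rows", "kwargs": {"commands": [[[0.0001,0,0.0003],0,-1],[[0.0001,0,0.0006],0,-1]]}}

```text
time: 22.92
tool_pos: [0.6007, 0.0328, 0.1001]
tcp_rot: [[0.999, -0.05, -0.0], [-0.05, -0.999, -0.001], [0.0, 0.001, -1.0]]
force: [-1.9, -0.5, 5.0]
gripper_width: 0.0001
```

Request:
{"fn": "play_rows", "kwargs": {"commands": [[[0.0001,0,0.0003],0,-1],[[0.0001,0,0.0006],0,-1]]}}

```text
time: 23.08
tool_pos: [0.6008, 0.0327, 0.0998]
tcp_rot: [[0.999, -0.05, 0.0], [-0.05, -0.999, -0.001], [0.0, 0.001, -1.0]]
force: [-2.1, 0.1, 6.3]
gripper_width: 0.0
```

Request:
{"fn": "play_rows", "kwargs": {"commands": [[[0.0001,0,0.0003],0,-1],[[0.0001,0,0.0006],0,-1]]}}

```text
time: 23.25
tool_pos: [0.6009, 0.0327, 0.0994]
tcp_rot: [[0.999, -0.05, 0.0], [-0.05, -0.999, -0.001], [0.0, 0.001, -1.0]]
force: [-2.9, 0.2, 7.2]
gripper_width: 0.0005
```

Request:
{"fn": "play_rows", "kwargs": {"commands": [[[0,0,-0.004],0,-1],[[0,0,-0.02],0,-1],[[0,0,-0.045],0,-1],[[-0.01,0,-0.075],0,-1],[[-0.04,0,-0.1],0,-1],[[-0.075,0,-0.13],0,-1],[[-0.11,0,-0.14],0,-1],[[-0.14,0,-0.14],0,-1],[[-0.15,0,-0.14],0,-1],[[-0.15,0,-0.14],0,-1],[[-0.15,0,-0.14],0,-1]]}}

```text
time: 24.17
tool_pos: [0.4516, 0.0404, 0.2397]
tcp_rot: [[0.999, -0.05, 0.001], [-0.05, -0.999, -0.001], [0.001, 0.001, -1.0]]
force: [0.7, 0.7, -0.4]
gripper_width: 0.0001
```

Run:
```python
from h import *
from rig import *
go([.5828,.0347,.127])
for n in('wrist','scene'):
    p=viewer.capture(n); cv2.imwrite(f'pics/{n}30.png',np.clip(p['img'][:,:,::-1]*1.5,0,255).astype('uint8'))
    if n=='scene':
        for t in('dish_stack_mid','tube_rack_mid','seedling_pot_mid'): print(t,[b['box'] for b in boxes_of(p,t)[:1]])
```

```text
t 24.17 pos [0.4516 0.0404 0.2397] F [ 0.67  0.74 -0.43] w 0.0001 shift [ 0.1312 -0.001   0.1129] turn -0.0013
dish_stack_mid [[240.9, 239.1, 278.9, 271.7]]
tube_rack_mid [[437.9, 299.5, 505.2, 365.2]]
seedling_pot_mid [[187.7, 151.7, 217.4, 206.8]]
```

View pics/wrist30.png

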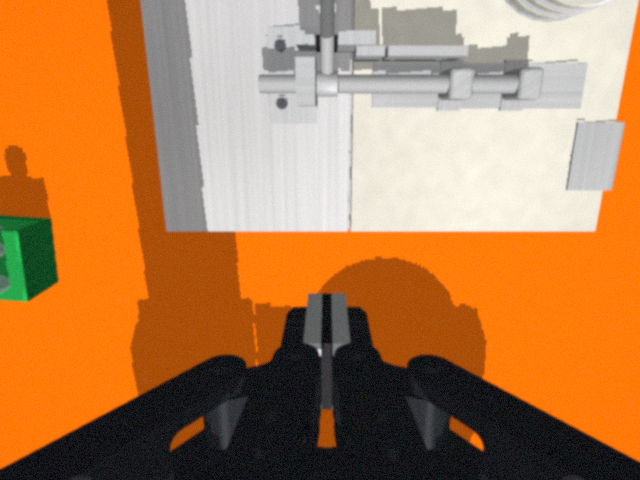

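View pics/scene30.png

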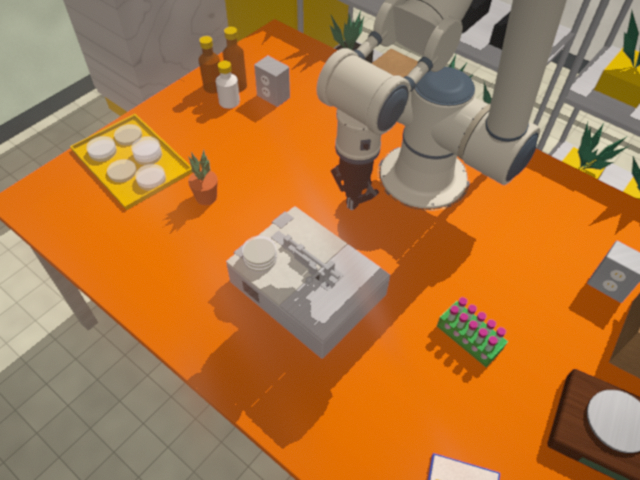

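The arm is clear (fingertips at about (355,205) in the scene picture). The handle lies in the notch (rod at column 327, rows 0 to 95 in the wrist picture), and the bystanders stand where they were.

```bash
python3 -c "
from rig import ctrl
print(ctrl.sign_off())"
```

```text
the job is handed in; nothing more can be done
None
```

The bolt is slid across and the handle is turned down into the keeper's notch. I handed the job in at about 24 s with the arm clear; no verdict was reported.

**What I did:**
- **Slide:** I pinched the ball and slid the bolt about 59 mm, until the force rose from 4 N to 8.5 N at the stop. I then backed off about 2.7 mm to centre the rod in the notch.
- **Turn:** The pinch lost the ball after about 0.15 rad. I turned the handle the rest of the way with shut fingers, pushing from behind and then from above along the arc.

**Last checks:**
- **Seated on the floor:** Two separate presses met the same solid stop, about 7 N at the ball with the TCP at 0.0995 m.
- **Angle:** Triangulating the ball gave about 1.35 rad, with an error of about 0.05. That is a little below the nominal 1.4, so the margin over 1.30 is not certain from vision alone.
- **Forces on the keeper:** I estimate at most about 12 to 15 N, by doubling the push at the ball. I could not measure that contact directly.
- **Bystanders:** In the final scene picture the dishes, tube rack and seedling pot are where they started. The detection boxes agree to within about 5 pixels.

**What disagreed with the description:**
- The fingertips appeared to sit about 45 mm behind the reported TCP. I found this from the pictures and worked with that offset.
- The pinched 18 mm ball read only 14.7 mm on the gripper.

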